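# Unlock and open the craft-knife box

### The job

Take the big key out of the wooden scissors block, push it fully home in the lock on the sloping lid of the craft-knife box, and turn it a quarter turn clockwise to draw the bolt. Then raise the lid (the key, caught in the lock, serves as its pull) until it stands at least 45 degrees open, and let go, leaving the key in the turned lock. Leave everything else on the table where it stands.

Things in the scene. Friction and masses are not known exactly. Their poses are not given: they have to be found in the camera images.
- key: steel key, 98 mm long, about 90 g, flat black plastic head; upright, tip down, in the scissors block's middle slot. Origin: centre of the tip; z along the stem to the head, x along the width of head and bit. Bit: two wings, 26 wide (x), 5 thick (y), z 0 to 10, rounded leading edge. Round stem 12 thick, z 3 to 58. Flange 26 across, z 58 to 62, rests on the block. A half turn about z gives the same key.
- key_head (a point): centre of the key's head, on the stem's axis 80 mm above the tip; same axes as the key. The head is an oblong with round ends, 60 wide (x), 12 thick (y), 36 high (z -18 to 18), flat-sided: pinch it across its thickness (y).
- scissors_block: fixed wooden block 150 (its x) by 60 (its y), 62 mm high, with a slot 30 (x) by 16 (y) right through its middle where the key stands, loose by up to 25 degrees of yaw. A pair of scissors stands at each end (x = +-56), handles up to 47 mm above the block's top. Origin at the centre of its underside.
- knife_box: plywood craft-knife box fixed to the table, 200 deep (its x) by 220 mm wide (its y), 65 high in front (-x), 180 high at the back, its lid sloping 30 degrees down to the front. Origin at the centre of its underside.
- lid_hinge (a point): middle of the lid's hinge line, at the top of the box's back; axes turn with the lid: y along the hinge, x up the slope to the hinge, z square out of the lid. Lid: 239 mm from hinge to lower edge, 220 wide, 8 thick, no handle, 0.4 kg with lock. Raising it turns it about +y; its stiff hinge (0.65 N m of friction) stays where it is left.
- lock_mouth (a point): centre of the keyhole in the outer face of the steel escutcheon (4 mm proud of the lid, 190 mm down the slope from the hinge); axes as lid_hinge: z square out of the lid. A hole 15 mm square for the stem with a slot 29 long (y) by 8 wide (x) for the bit: 1.5 mm of play each side. It runs straight in for 10 mm through the fixed escutcheon, then 13 mm into the turning part.
- lock_bottom (a point): bottom of the keyhole, on its axis 23 mm below the mouth; axes as lock_mouth. With the tip here the key is fully home. Only with the tip within 3 mm of here is the bit clear of the fixed escutcheon and able to turn; once turned, the bit is caught behind the escutcheon and the key cannot be drawn out, so the lid can be pulled up by it.
- lock (a joint): turn of the lock in rad: 0 locked, slot in line with the keyhole; grows clockwise as seen looking onto the lid (about -z of lock_mouth), stop at 1.5; through play the key turns up to 0.12 more than the lock. The hidden bolt under the lid leaves its keeper on the box's front wall at about 1.05. Stiff by 0.06 N m, stays where it is left.
- lid (a joint): opening of the lid in rad: 0 shut (30 degrees down to the front), 0.52 level, stop at 1.25. While bolted it gives about 0.01 only.
- crayon_caddy: red plastic crayon caddy, an open tray 180 long (its y) by 90 by 65 high with a carry handle arching to 150 high; origin at the centre of its underside (mm). A bystander.
- glass_jar: glass jar with a steel lid, 66 across, 100 high; origin at the centre of its underside (mm). A bystander.
- pencil_cup: wooden pencil cup, 72 across, 90 high, pencils standing out to about 150; origin at the centre of its underside (mm). A bystander.
- chalk_holder: yellow chalk holder, base 110 (its x) by 45, five chalk sticks standing to 63 high; origin at the centre of its underside (mm). A bystander.
- board_eraser: board eraser, 120 (its x) by 50 by 34 high; origin at the centre of its underside (mm). A bystander.
- glue_bottle: white glue bottle, 52 across, 130 high; origin at the centre of its underside (mm). A bystander.
- paint_pot: paint pot, 70 across, 75 high; origin at the centre of its underside (mm). A bystander.
Not all that is in view belongs to the job. Of the things that look like the key, take the one that is farthest to the robot's left at the start.

How it is judged:
On the way, in this order (a step that is already met when the one before it is completed fails the run):
1. the key is fully home in the lock (tip at least 19.5 mm deep, within 4 mm of the keyhole's axis) before the lock is turned, the lid still shut (z of key in the frame of lock_mouth between -0.027 and -0.0185 m and x of key in the frame of lock_mouth between -0.004 and 0.004 m and y of key in the frame of lock_mouth between -0.004 and 0.004 m and z of key in the frame of lock_mouth below -0.0195 m and value of joint lid below 0.05 rad and value of joint lock below 0.3 rad), for 0.1 s.
2. the key, in the lock, has turned it by at least 1.15 rad, so that the bolt is drawn (z of key in the frame of lock_mouth between -0.027 and -0.0185 m and x of key in the frame of lock_mouth between -0.004 and 0.004 m and y of key in the frame of lock_mouth between -0.004 and 0.004 m and value of joint lock above 1.15 rad), for 0.2 s.
At the end, for the whole second after the job is handed in: the lid stands at least 0.72 rad (41 degrees) open by itself, the lock is turned by at least 1.1 rad with the key still in it (tip 18.5 to 27 mm deep, within 4 mm of the keyhole's axis), and nothing moves (value of joint lid above 0.72 rad and value of joint lock above 1.1 rad and z of key in the frame of lock_mouth between -0.027 and -0.0185 m and x of key in the frame of lock_mouth between -0.004 and 0.004 m and y of key in the frame of lock_mouth between -0.004 and 0.004 m and linear speed of key below 0.02 m/s and velocity of joint lid between -0.05 and 0.05 rad/s); the robot touches nothing.
It fails at once if a bystander (crayon caddy, jar, pencil cup, chalk holder, eraser, glue bottle, paint pot) is moved by more than 30 mm (distance of any of crayon_caddy, glass_jar, pencil_cup, chalk_holder, board_eraser, glue_bottle, paint_pot from where it was at the start of the episode above 0.03 m).
It fails at once if a bystander is tipped by more than 0.5 rad (angle between any of crayon_caddy, glass_jar, pencil_cup, chalk_holder, board_eraser, glue_bottle, paint_pot's own z axis and vertical above 0.5 rad).
It also fails if it takes over 72 s, if anything falls off the work surface, if the arm or the gripper's body presses on something with over 40 N, if the wrist force passes 120 N, or if a joint passes its speed limit or range.

### The arm

A 6-joint arm with a two-finger parallel gripper is mounted at the origin on the work surface. World frame = base frame: x ahead of the robot, y to its left, z up, the work surface at z = 0. Lengths are in m, angles in rad, forces in N, time in s.
With the tool pointing down it reaches from about 0.425 to 0.95 m from the base axis. Payload 14.7 kg.
Tool frame: the origin (TCP) lies midway between the tips of the shut fingers; the grasp point (between the pads) lies 19 mm behind it (r.tcp_to_grasp is the distance from the TCP to the grasp point, in m); z points along the fingers, y is the direction in which the jaws open and shut (so a half turn about z gives the same grasp; the last joint's range is limited). The gripper opens to 85 mm and grips with 20 to 120 N. Pads are 22 mm wide; open, the fingers measure 114 mm over their backs; the gripper's body (76 mm by 85 mm) begins 54 mm behind the grasp point. The pads swing forward as they close: fully open they stand 13 mm farther back than shut.
Start: joints at [1.223, 0.48, 1.596, -0, 1.065, -0.047], TCP at [0.193, 0.621, 0.231] pointing down, gripper open.
Joint ranges: [-2.75, 2.75], [-0.82, 2.05], [0.23, 2.67], [-1.56, 4.7], [0.09, 2.69], [-2.92, 2.92]. Speed limits (rad/s): [1.89, 1.89, 2.39, 3.01, 3.01, 3.01].

### API

Orientations are given as a unit quaternion [w, x, y, z].
In Python, from bench import r gives the robot as it stands.
- The arm moves only by the shell command python3 -m pendant 'ROWS' [FORCE]. ROWS is JSON, a list of rows, each a list of 5 numbers: the shift along the world's x, y, z in mm, then the turn about the world's z in rad, then the finger opening in mm, from 0 to 85.4. A call has 1 to 10 rows; each row is the pose to reach, as a shift and turn from the pose measured when the call began; what a row does not reach only later rows make up. A row lasts 1/8 s, in which the tool goes at most 62.5 mm and 10.7 degrees, less where a joint would pass 70% of its speed; a pose out of reach is approached as far as the arm can. A call with a gripper value outside its range is refused whole. The fingers move at their own pace and stop on an object; FORCE is the grip in N (left out, the last holds). Time passes only in rows, so rows that repeat a pose let the fingers close. It gives the time, the measured TCP pose, the force and the opening at its end, in the units of the state.
- r.get_obs(): the state, without advancing time (a new reading comes with each control period).
- r.grab_frame(name): name is "scene" or "top" or "wrist"; returns a dict with "image" (480x640x3 uint8, red, green, blue), "mtx" (3x3 intrinsics, pixels), "world_from_camera" (4x4, takes a point from camera to world coordinates). Camera axes: x right, y up, looking along -z (the intrinsics and any distortion apply to the point x, -y, -z); pixel columns grow to the right and rows downward; lengths in m; the calibration is good to about 2 mm. A picture is of the moment at which its call begins. There is no depth.
- r.sign_off(): hands the job in, once; it reports no verdict.
The state is a dict: "time": time; "joints": joint angles; "qvel": joint speeds; "effort": joint torques, N m; "position": TCP position; "tool_rot": TCP orientation; "wrist_force": force on the tool from outside, world axes, zero at the start; "ft_torque": the same for the moment, N m; "gripper_width": finger opening in m.
Only numpy, scipy, OpenCV 4.12 (cv2) and the standard library are available. Lean on these libraries where they do the work, as an engineer would, in place of code of your own. Each camera call takes 0.05 s, during which the arm holds its last target. There are 200 camera calls.

## Working session

There is one attempt and no reset: what is moved stays moved. The work goes in short steps, Python scripts to look and compute and a shell command to move; the robot and the scene stay as the last step left them, time stands still between calls to the robot, and variables do not carry over. Pictures are saved under pics/ and viewed, about 8 in all and at most 12, crops included, and the job is handed in when it is done.

```bash
ls; mkdir -p pics; cat > h.py <<'E'
import numpy as np, cv2
from bench import r
def grab(n):
    f=r.grab_frame(n); return f["image"],np.array(f["mtx"]),np.array(f["world_from_camera"])
def ray(K,T,u,v):
    d=np.linalg.inv(K)@[u,v,1]; d=T[:3,:3]@[d[0],-d[1],-d[2]]; return T[:3,3],d/np.linalg.norm(d)
def onz(K,T,u,v,z):
    o,d=ray(K,T,u,v); return o+d*(z-o[2])/d[2]
def proj(K,T,p):
    c=T[:3,:3].T@(np.array(p)-T[:3,3]); q=K@[c[0],-c[1],-c[2]]; return q[:2]/q[2]
def tri(rs):
    A=0;b=0
    for o,d in rs:
        P=np.eye(3)-np.outer(d,d);A=A+P;b=b+P@o
    return np.linalg.solve(A,b)
E
python3 - <<'E'
from h import *
for n in ["scene","top"]:
    i,K,T=grab(n); cv2.imwrite(f"pics/{n}0.png",i[:,:,::-1]); np.savez(f"pics/{n}0.npz",i=i,K=K,T=T); print(n,K.round(1).tolist(),T.round(3).tolist())
o=r.get_obs();print(o["time"],o["position"],o["tool_rot"],r.tcp_to_grasp)
E
```

```text
pics
scene [[464.3, 0.0, 324.2], [0.0, 464.3, 236.7], [0.0, 0.0, 1.0]] [[-0.016, -0.712, 0.702, 1.317], [1.0, -0.022, -0.001, 0.056], [0.016, 0.702, 0.712, 0.907], [0.0, 0.0, 0.0, 1.0]]
top [[545.5, 0.0, 319.7], [0.0, 545.5, 231.5], [0.0, 0.0, 1.0]] [[-0.027, 0.985, -0.17, 0.286], [-1.0, -0.029, -0.009, 0.025], [-0.014, 0.17, 0.985, 1.626], [0.0, 0.0, 0.0, 1.0]]
0.1 [0.19240392 0.62046359 0.23072791] [-1.16125752e-04  1.49818026e-01  9.88713431e-01 -5.44169547e-04] 0.0187
```

View pics/scene0.png

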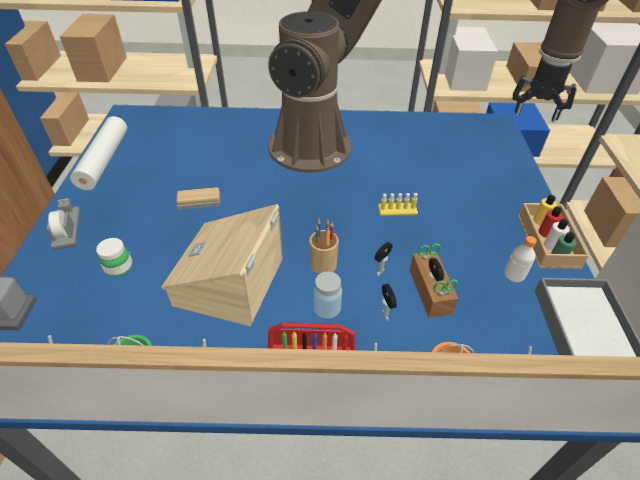

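View pics/top0.png

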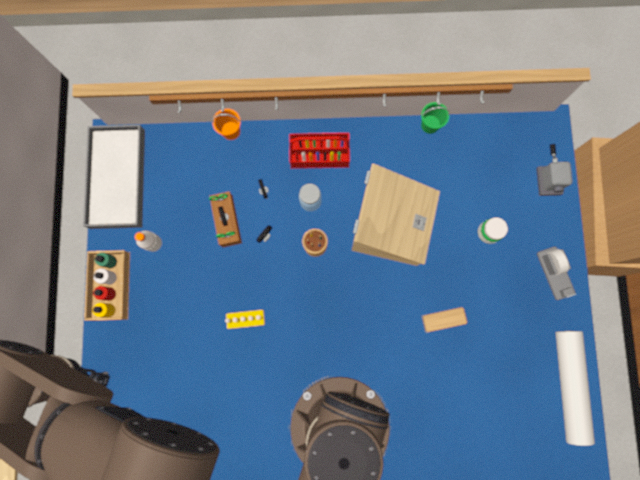

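The scene view shows the robot at the back and the box with its lock at about (197,248). The block is at about (433,280) with the key at (436,268). Two more stand-alone keys are at (384,252) and (389,296).

In the top view the key candidates are (223,217) in the block, (263,188) and (264,234). The one in the block is farthest to the robot's left (image left is +y) and also fits "in the scissors block". The lid slopes down towards -y.

The moves only offer shift and yaw, so I'll check how the tool's tilt behaves at the edge of its reach, with the arm well clear of everything.

```bash
python3 -m pendant '[[0,0,62,0,85],[0,0,124,0,85],[0,0,186,0,85],[0,0,248,0,85],[0,0,310,0,85],[0,0,372,0,85],[0,0,434,0,85],[0,0,496,0,85],[0,0,558,0,85],[0,0,620,0,85]]'; python3 -c "
from h import *
o=r.get_obs();print(o['time'],o['position'],o['tool_rot'],o['joints'])
for n in ['scene','top']:
    d=np.load(f'pics/{n}0.npz'); 
    c=d['i'][215:325,360:480] if n=='scene' else d['i'][165:275,190:310]
    cv2.imwrite(f'pics/{n}c.png',cv2.resize(c[:,:,::-1],None,fx=3.3,fy=5,interpolation=2) if 0 else cv2.resize(c[:,:,::-1],None,fx=5,fy=5,interpolation=2))
a=cv2.imread('pics/scenec.png');b=cv2.imread('pics/topc.png');h=550
cv2.imwrite('pics/crop1.png',cv2.resize(np.hstack([a[:h],b[:h]]),None,fx=.66,fy=.66))
"
```

```text
time: 1.35
position: [0.1561, 0.5029, 0.7956]
tool_rot: [-0.022, 0.149, 0.985, -0.088]
wrist_force: [0.4, 0.1, -0.6]
gripper_width: 0.0851
1.35 [0.15609851 0.5028977  0.79561496] [-0.02158585  0.14921841  0.98468612 -0.08752812] [ 1.20846299  0.47732211  0.24181418  0.01044782  2.60289982 -0.05306039]
```

View pics/crop1.png

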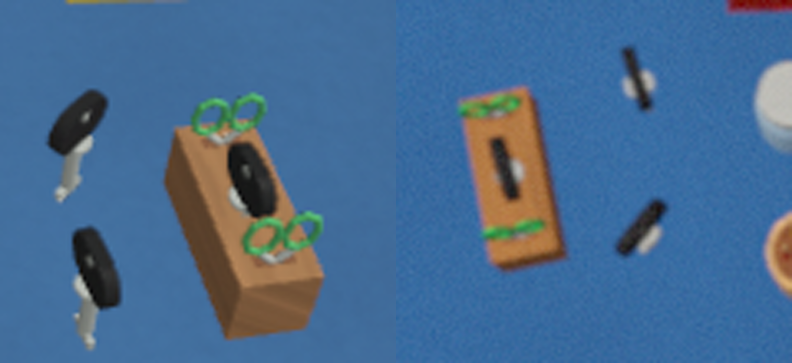

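The crop confirms it: the target is the key in the block between the two green scissors, its head lying nearly along the block. The other two stand alone. An up-reach limit also gave about 10° of tilt, so tool tilt can be had at the workspace limits. Next I'll look at the box and get the numbers for the block and key.

```bash
python3 - <<'E'
from h import *
def load(n):
    d=np.load(f'pics/{n}0.npz');return d['i'],d['K'],d['T']
S=load('scene');P=load('top')
def blobs(I,x0,x1,y0,y1,f):
    c=I[y0:y1,x0:x1].astype(int);m=f(c).astype(np.uint8)
    n,l,s,ce=cv2.connectedComponentsWithStats(m)
    return [(s[i,4],(ce[i]+[x0,y0]).round(1).tolist(),round(float(np.degrees(.5*np.arctan2(*(lambda m:(2*m['mu11'],m['mu20']-m['mu02']))(cv2.moments((l==i).astype(np.uint8)))))),1)) for i in range(1,n) if s[i,4]>12]
blk=lambda c:c.max(2)<60
grn=lambda c:(c[...,1]>c[...,0]+30)&(c[...,1]>c[...,2]+15)
print('scene blk',blobs(S[0],360,480,230,325,blk));print('top blk',blobs(P[0],190,310,165,275,blk))
print('scene grn',blobs(S[0],400,480,230,325,grn));print('top grn',blobs(P[0],190,310,165,275,grn))
a=cv2.resize(S[0][195:330,160:300],None,fx=2.86,fy=2.86,interpolation=2);b=cv2.resize(P[0][155:275,345:450],None,fx=3.8,fy=3.8,interpolation=2)
h=min(len(a),len(b));cv2.imwrite('pics/crop2.png',np.hstack([a[:h],b[:h]])[:,:,::-1]);print(a.shape,b.shape)
E
```

```text
scene blk [(np.int32(170), [382.7, 251.8], -48.6), (np.int32(200), [435.7, 269.2], 66.3), (np.int32(203), [388.7, 295.9], 68.9)]
top blk [(np.int32(27), [262.8, 189.3], 70.9), (np.int32(45), [222.7, 216.1], 75.1), (np.int32(63), [264.0, 233.2], -50.7)]
scene grn [(np.int32(117), [428.9, 249.2], -12.5), (np.int32(128), [445.7, 285.3], -15.1)]
top grn [(np.int32(54), [218.3, 196.6], -8.9), (np.int32(50), [225.0, 234.2], -10.2)]
(386, 400, 3) (456, 399, 3)
```

View pics/crop2.png

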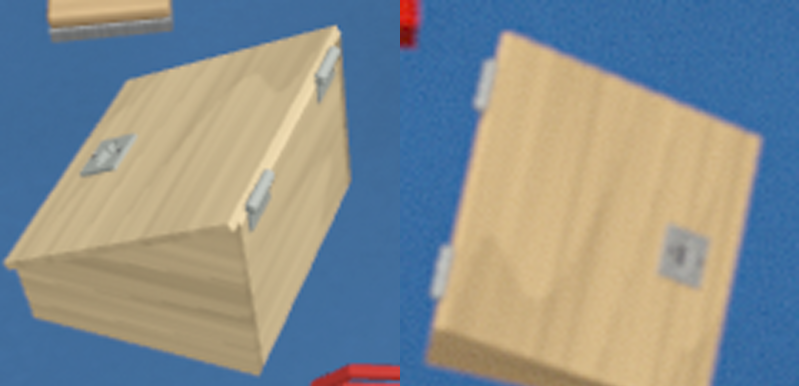

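The crop shows the lid's corners, the hinges on its high side, and the escutcheon at scene pixel (197,249) and top pixel (420,222). I'll triangulate these now.

```bash
python3 - <<'E'
from h import *
def load(n):
    d=np.load(f'pics/{n}0.npz');return d['K'],d['T']
S=load('scene');P=load('top')
t=lambda s,p:tri([ray(*S,*s),ray(*P,*p)])
q={'head':t((435.7,269.2),(222.7,216.1)),'sc1':t((428.9,249.2),(225,234.2)),'sc2':t((445.7,285.3),(218.3,196.6)),
'lock':t((197.4,249.2),(419.7,222.4)),'hfar':t((242.9,273),(372.9,163.7)),'hnear':t((277.8,204.4),(354.2,243.2)),'ffar':t((162.8,287),(440.3,191))}
for k,v in q.items():print(k,v.round(4))
d=q['sc2']-q['sc1'];print('block x az',np.degrees(np.arctan2(d[1],d[0])),np.linalg.norm(d))
d=q['hfar']-q['hnear'];print('hinge az',np.degrees(np.arctan2(d[1],d[0])),np.linalg.norm(d))
d=q['hfar']-q['ffar'];print('slope az',np.degrees(np.arctan2(d[1],d[0])),d)
h=q['head']
c=[onz(*P,222.7+s*np.cos(np.radians(75.1)),216.1+s*np.sin(np.radians(75.1)),.1) for s in(-5,5)];d=c[0]-c[1];print('head x az',np.degrees(np.arctan2(d[1],d[0])))
E
```

```text
head [0.6053 0.3188 0.0853]
sc1 [0.5504 0.3097 0.0947]
sc2 [0.6611 0.3303 0.0956]
lock [ 0.5679 -0.2448  0.0952]
hfar [ 0.7168 -0.1081  0.1891]
hnear [ 0.5006 -0.053   0.1833]
ffar [ 0.6633 -0.3117  0.0694]
block x az 10.516233832877473 0.11260346587560392
hinge az -14.300286877325975 0.2232095109572436
slope az 75.25945262462272 [0.05356489 0.20359012 0.11972008]
head x az 14.700234925435794
```

Everything fits the given sizes: scissors spacing 113 mm (112 expected), hinge 223 mm (220), and the lock height is consistent.

- **Key head:** (0.605, 0.319), width azimuth about 13°.
- **Lock mouth:** about (0.568, -0.245, 0.095).
- **Box:** x azimuth about 75.5°.

Next I'll learn how to control the tilt with the gripper empty.

```bash
cat > st.py <<'E'
from h import *
from scipy.spatial.transform import Rotation as R
def st():
    o=r.get_obs();q=o["tool_rot"];M=R.from_quat([q[1],q[2],q[3],q[0]]).as_matrix();p=o["position"]
    z=M[:,2];y=M[:,1];D=np.degrees
    print("t",o["time"],"p",np.round(p,4),"tilt",D(np.arccos(-z[2])).round(1),"tipaz",D(np.arctan2(z[1],z[0])).round(1),"jawaz",D(np.arctan2(y[1],y[0])).round(1),"jaw_el",D(np.arcsin(y[2])).round(1),"rad",D(np.arctan2(p[1],p[0])).round(1),np.hypot(*p[:2]).round(3),"J",np.round(o["joints"],2),"F",np.round(o["wrist_force"],1),"M",np.round(o["ft_torque"],2),"w",round(o["gripper_width"]*1e3,1))
    return p,M
if __name__=="__main__": st()
E
python3 st.py
python3 -m pendant '[[40,-5,-30,-0.06,85],[80,-10,-60,-0.12,85],[120,-16,-90,-0.18,85],[160,-21,-120,-0.24,85],[200,-26,-150,-0.30,85],[240,-32,-180,-0.36,85],[280,-38,-210,-0.42,85],[320,-43,-240,-0.48,85],[360,-48,-270,-0.54,85],[394,-53,-295,-0.585,85]]'>/dev/null; python3 st.py
python3 -m pendant '[[40,33,0,0,85],[80,66,0,0,85],[120,98,0,0,85],[160,131,0,0,85],[200,164,0,0,85],[240,196,0,0,85],[280,230,0,0,85],[320,262,0,0,85]]'>/dev/null; python3 st.py
```

```text
t 1.35 p [0.1561 0.5029 0.7956] tilt 10.3 tipaz -112.5 jawaz 72.9 jaw_el -10.3 rad 72.8 0.527 J [ 1.21  0.48  0.24  0.01  2.6  -0.05] F [ 0.4  0.1 -0.6] M [ 0.12 -0.02 -0.01] w 85.1
t 2.6 p [0.5514 0.4494 0.4986] tilt 10.4 tipaz -146.1 jawaz 39.2 jaw_el -10.4 rad 39.2 0.711 J [ 0.64  0.59  0.79  0.01  1.94 -0.04] F [-0.1 -0.2  0.3] M [ 0.09 -0.06  0.01] w 85.0
t 3.6 p [0.6748 0.5521 0.4164] tilt 7.5 tipaz -148.2 jawaz 39.2 jaw_el -7.4 rad 39.3 0.872 J [ 0.65  0.97  0.24  0.01  2.07 -0.03] F [-0.6  0.  -1. ] M [ 0.01  0.   -0.01] w 85.1
```

```bash

python3 -m pendant '[[48,39,0,0,85],[96,78,0,0,85],[144,117,0,0,85],[192,157,0,0,85],[240,196,0,0,85],[288,235,0,0,85],[336,274,0,0,85],[384,313,0,0,85]]'>/dev/null; python3 st.py
```

```text
t 4.6 p [0.7235 0.5932 0.3169] tilt 4.4 tipaz -153.8 jawaz 39.1 jaw_el -4.3 rad 39.3 0.936 J [ 0.65  1.07  0.24  0.02  1.91 -0.03] F [ 0.3 -0.1  0.9] M [ 0.04 -0.01  0.02] w 85.0
```

```bash

python3 -m pendant '[[46,38,20,0,85],[92,76,40,0,85],[138,114,60,0,85],[184,152,80,0,85],[230,190,100,0,85],[230,190,100,0,85]]'>/dev/null; python3 st.py
```

```text
t 5.35 p [0.7395 0.6086 0.3136] tilt 1.4 tipaz 173.2 jawaz 39.1 jaw_el -1.0 rad 39.5 0.958 J [ 0.65  1.07  0.24  0.02  1.85 -0.03] F [-0.2  0.4  1.1] M [-0.02  0.03 -0.01] w 84.9
```

```bash

python3 -m pendant '[[-20,-42,-16,0.16,85],[-40,-84,-32,0.32,85],[-60,-126,-48,0.48,85],[-80,-168,-64,0.64,85],[-100,-210,-80,0.8,85],[-117,-252,-96,0.96,85],[-134,-290,-110,1.145,85],[-134,-290,-110,1.145,85]]'>/dev/null; python3 - <<'E'
from st import *
st();i,K,T=grab("wrist");np.savez("pics/w1.npz",i=i,K=K,T=T);cv2.imwrite("pics/w1.png",i[:,:,::-1]);print(K[0],T.round(3).tolist(),proj(K,T,[.6053,.3188,.102]))
E
```

```text
t 6.35 p [0.6037 0.3156 0.2031] tilt 1.5 tipaz -124.0 jawaz 104.8 jaw_el -1.0 rad 27.6 0.681 J [ 0.44  0.56  1.52 -0.02  1.08 -1.38] F [1.1 1.1 0.3] M [ 0.04  0.01 -0.01] w 84.9
[345.99494991   0.         316.58108924] [[-0.255, -0.921, -0.293, 0.526], [0.967, -0.248, -0.06, 0.297], [-0.018, -0.299, 0.954, 0.347], [0.0, 0.0, 0.0, 1.0]] [323.16251972 251.18508029]
```

View pics/w1.png

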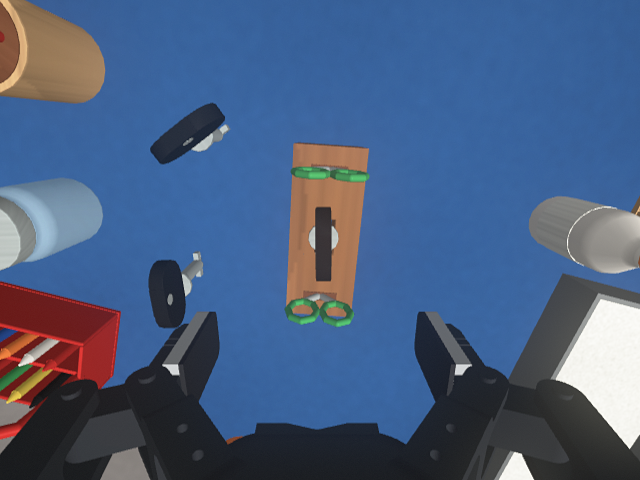

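The wrist view shows the key's head standing between the scissors at about (323,244), aligned with the image's vertical axis, so the jaw is aligned too. I'll refine this numerically.

```bash
python3 - <<'E'
from h import *
d=np.load("pics/w1.npz");i,K,T=d['i'],d['K'],d['T']
m=(i.max(2)<60).astype(np.uint8);m[:200]=0;m[290:]=0;m[:,:300]=0;m[:,350:]=0
ys,xs=np.nonzero(m);print(len(xs),xs.min(),xs.max(),ys.min(),ys.max())
c=cv2.minAreaRect(np.c_[xs,ys].astype(np.float32));print(c)
# top edge rows: near edge = top face z~.095 mean
a,b=[onz(K,T,xs[(ys>y0)&(ys<y0+12)].mean(),y0+6,.09) for y0 in (215,262)]
print(a,b,np.degrees(np.arctan2(*(a-b)[1::-1])),onz(K,T,*c[0],.088))
E
```

```text
1057 316 330 208 280
((323.0, 244.0), (72.0, 14.0), 90.0)
[0.58576152 0.31340804 0.09      ] [0.62278943 0.32346056 0.09      ] -164.811142879156 [0.60409539 0.3183505  0.088     ]
```

```bash

python3 -m pendant '[[0,3,-50,0,85],[0,3,-100,0,85],[0,3,-129,0,85],[0,3,-129,0,85],[0,3,-129,0,40],[0,3,-129,0,5],[0,3,-129,0,5],[0,3,-129,0,5]]' 60; python3 st.py
```

```text
time: 7.4
position: [0.6051, 0.3202, 0.0754]
tool_rot: [-0.007, -0.129, 0.992, -0.009]
wrist_force: [-0.3, 0.8, -0.0]
gripper_width: 0.0122
t 7.4 p [0.6051 0.3202 0.0754] tilt 1.4 tipaz -120.9 jawaz 104.8 jaw_el -1.0 rad 27.9 0.685 J [ 0.45  0.7   1.61 -0.02  0.85 -1.37] F [-0.3  0.8 -0. ] M [0.16 0.   0.01] w 12.2
```

```bash

python3 -m pendant '[[0,0,0,0,0],[0,0,0,0,0],[0,0,20,0,0],[0,0,60,0,0],[0,0,120,0,0],[0,0,180,0,0],[0,0,240,0,0]]' 100; python3 - <<'E'
from st import *
st();i,K,T=grab("wrist");np.savez("pics/w2.npz",i=i,K=K,T=T);cv2.imwrite("pics/w2.png",i[:,:,::-1])
E
```

```text
time: 8.28
position: [0.6048, 0.32, 0.319]
tool_rot: [-0.007, -0.129, 0.992, -0.009]
wrist_force: [0.8, -0.4, -1.4]
gripper_width: 0.0104
t 8.275 p [0.6048 0.32   0.319 ] tilt 1.3 tipaz -119.5 jawaz 104.8 jaw_el -1.0 rad 27.9 0.684 J [ 0.45  0.48  1.38 -0.01  1.3  -1.38] F [ 0.8 -0.4 -1.4] M [ 0.04 -0.04  0.04] w 10.4
```

View pics/w2.png

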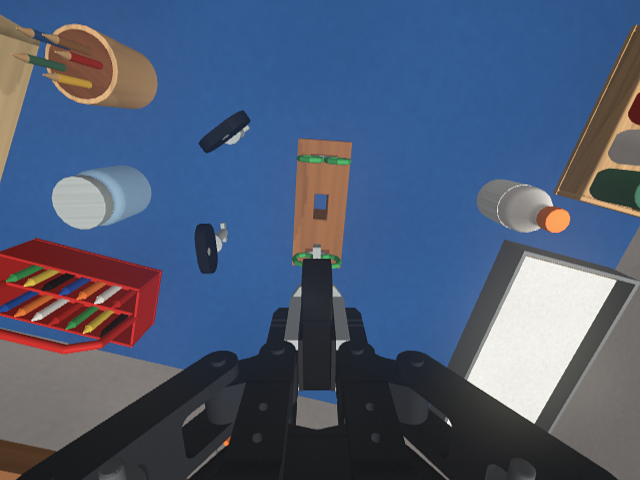

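The key is held between the pads and clear of the block, and the slot at (320,207) is empty. Next I'll yaw the jaw to radial and pump the tilt at the reach limit.

```bash

python3 -m pendant '[[12,35,15,-0.16,0],[24,70,30,-0.32,0],[36,105,45,-0.48,0],[48,140,60,-0.64,0],[60,175,75,-0.8,0],[72,210,90,-0.96,0],[85,250,101,-1.14,0],[85,250,101,-1.14,0]]'>/dev/null; python3 st.py
python3 -m pendant '[[46,38,20,0,0],[92,76,40,0,0],[138,114,60,0,0],[184,152,80,0,0],[230,190,100,0,0],[276,228,120,0,0],[322,266,140,0,0],[368,304,160,0,0],[414,342,180,0,0],[460,380,200,0,0]]'>/dev/null; python3 st.py

```

```text
t 9.325 p [0.692  0.573  0.4289] tilt 0.9 tipaz -164.3 jawaz 39.4 jaw_el -0.8 rad 39.6 0.898 J [ 0.66  0.91  0.31  0.01  1.93 -0.03] F [ 0.3 -0.6 -0.7] M [0.03 0.01 0.03] w 10.1
t 10.575 p [0.7278 0.6031 0.3944] tilt 2.5 tipaz 48.1 jawaz 39.4 jaw_el 2.4 rad 39.6 0.945 J [ 0.66  0.99  0.24  0.01  1.87 -0.03] F [ 0.3  0.  -1.3] M [ 0.03 -0.06  0.01] w 10.2
```

```bash

python3 -m pendant '[[48,40,0,0,0],[96,80,0,0,0],[144,120,0,0,0]]'>/dev/null; python3 st.py
python3 -m pendant '[[48,40,0,0,0],[96,80,0,0,0],[144,120,0,0,0]]'>/dev/null; python3 st.py
python3 -m pendant '[[-48,-40,0,0,0],[0,0,62,0,0],[0,0,124,0,0],[0,0,186,0,0],[0,0,248,0,0]]'>/dev/null; python3 st.py

```

```text
t 10.95 p [0.7589 0.6296 0.3518] tilt 5.7 tipaz 43.4 jawaz 39.3 jaw_el 5.7 rad 39.7 0.986 J [ 0.66  1.04  0.24  0.01  1.77 -0.03] F [ 0.1 -0.2 -1.1] M [-0.08  0.03  0.03] w 10.5
t 11.325 p [0.7876 0.6541 0.3136] tilt 9.0 tipaz 42.0 jawaz 39.3 jaw_el 9.0 rad 39.7 1.024 J [ 0.66  1.08  0.24  0.01  1.67 -0.03] F [-1.3  1.1 -1.5] M [-0.07  0.09 -0.01] w 10.1
t 11.95 p [0.7376 0.6128 0.4859] tilt 11.7 tipaz 41.5 jawaz 39.3 jaw_el 11.6 rad 39.7 0.959 J [ 0.66  0.9   0.24  0.01  1.81 -0.03] F [ 0.1 -0.5 -1.1] M [-0.09  0.11 -0.03] w 10.4
```

```bash

for k in 1 2 3; do python3 -m pendant '[[45,38,10,0,0],[90,76,20,0,0],[135,114,30,0,0]]'>/dev/null; python3 st.py; done
python3 -m pendant '[[-48,-40,0,0,0],[0,0,62,0,0],[0,0,124,0,0],[0,0,186,0,0],[0,0,248,0,0]]'>/dev/null; python3 st.py

```

```text
t 12.325 p [0.7679 0.6395 0.4558] tilt 14.9 tipaz 41.1 jawaz 39.3 jaw_el 14.9 rad 39.8 0.999 J [ 0.66  0.94  0.24  0.02  1.71 -0.02] F [ 0.3 -0.2 -1.7] M [-0.09  0.11 -0.02] w 10.3
t 12.7 p [0.7964 0.6645 0.4294] tilt 18.2 tipaz 40.9 jawaz 39.2 jaw_el 18.2 rad 39.8 1.037 J [ 0.66  0.97  0.24  0.02  1.62 -0.02] F [-0.   0.3 -1.3] M [-0.11  0.17 -0.03] w 10.0
t 13.075 p [0.823  0.6879 0.4067] tilt 21.6 tipaz 40.7 jawaz 39.2 jaw_el 21.6 rad 39.9 1.073 J [ 0.66  1.    0.24  0.02  1.53 -0.02] F [ 0.1 -0.  -1.1] M [-0.21  0.21 -0.02] w 10.1
t 13.7 p [0.7698 0.6436 0.5661] tilt 24.6 tipaz 40.6 jawaz 39.2 jaw_el 24.6 rad 39.9 1.003 J [ 0.66  0.83  0.24  0.02  1.64 -0.02] F [ 0.3  0.9 -1.1] M [-0.19  0.21 -0.05] w 10.4
```

```bash

python3 -m pendant '[[45,38,10,0,0],[90,76,20,0,0],[135,114,30,0,0]]'>/dev/null; python3 st.py
python3 -m pendant '[[45,38,10,0,0],[90,76,20,0,0]]'>/dev/null; python3 st.py

```

```text
t 14.075 p [0.8051 0.6742 0.5333] tilt 27.9 tipaz 40.5 jawaz 39.1 jaw_el 27.9 rad 39.9 1.05 J [ 0.66  0.88  0.24  0.02  1.54 -0.02] F [ 0.1 -0.6 -1.5] M [-0.2   0.21  0.03] w 10.3
t 14.325 p [0.8324 0.6976 0.5114] tilt 30.9 tipaz 40.5 jawaz 39.1 jaw_el 30.9 rad 40.0 1.086 J [ 0.66  0.92  0.24  0.02  1.45 -0.02] F [ 0.  -0.3 -1.4] M [-0.25  0.23  0.05] w 10.2
```

```bash

python3 -m pendant '[[-30,-40,0,0,0],[-60,-80,0,0,0],[-90,-125,0,0.1,0],[-120,-170,0,0.2,0],[-150,-215,0,0.3,0],[-180,-260,0,0.4,0],[-210,-305,0,0.5,0],[-240,-350,0,0.6,0],[-280,-395,0,0.611,0],[-280,-445,0,0.611,0]]'>/dev/null; python3 st.py
python3 -m pendant '[[0,-60,-10,0,0],[0,-120,-20,0,0],[0,-180,-30,0,0],[0,-240,-40,0,0],[0,-300,-50,0,0],[0,-360,-60,0,0],[0,-420,-70,0,0],[0,-480,-80,0,0],[0,-540,-90,0,0],[0,-560,-100,0,0]]'>/dev/null; python3 st.py

```

```text
t 15.575 p [0.55   0.2516 0.5123] tilt 30.9 tipaz 75.5 jawaz 74.2 jaw_el 30.9 rad 24.6 0.605 J [ 0.07  0.11  1.57  0.53  1.31 -1.32] F [ 0.8 -0.1 -1.6] M [-0.3   0.06 -0.05] w 10.3
t 16.825 p [ 0.5496 -0.3118  0.411 ] tilt 30.9 tipaz 75.5 jawaz 74.1 jaw_el 30.9 rad -29.6 0.632 J [-0.82  0.48  1.29  0.45  1.68 -2.14] F [ 0.3  0.9 -1.5] M [-0.32  0.05  0.  ] w 10.4
```

```bash

python3 -m pendant '[[0,0,-55,0,0],[0,0,-110,0,0],[0,0,-170,0,0],[0,0,-170,0,0]]'>/dev/null; python3 - <<'E'
from st import *
st();i,K,T=grab("wrist");np.savez("pics/w3.npz",i=i,K=K,T=T);cv2.imwrite("pics/w3.png",i[:,:,::-1])
p,M=st();print("tip px",proj(K,T,p+M[:,2]*.0714),"mouth px",proj(K,T,[.568,-.245,.095]))
for n in("scene","top"):
    i,K,T=grab(n);np.savez(f"pics/{n}1.npz",i=i,K=K,T=T);print(n,proj(K,T,p+M[:,2]*.0714),proj(K,T,[.568,-.245,.095]))
E
```

```text
t 17.325 p [ 0.5481 -0.3098  0.2378] tilt 31.1 tipaz 76.2 jawaz 73.9 jaw_el 31.1 rad -29.5 0.63 J [-0.82  0.6   1.5   0.46  1.38 -2.28] F [-0.1  0.5  0.7] M [-0.3   0.11  0.01] w 10.2
t 17.375 p [ 0.5494 -0.3109  0.241 ] tilt 31.0 tipaz 75.7 jawaz 74.0 jaw_el 31.0 rad -29.5 0.631 J [-0.82  0.6   1.5   0.46  1.38 -2.28] F [0.8 0.1 0.6] M [-0.31  0.07  0.02] w 10.3
tip px [318.52387362 263.56378885] mouth px [299.44793231 229.92834151]
scene [177.80574487 220.30805797] [196.98222117 249.29098207]
top [436.12871687 219.7381322 ] [419.4576149  222.43217217]
```

View pics/w3.png

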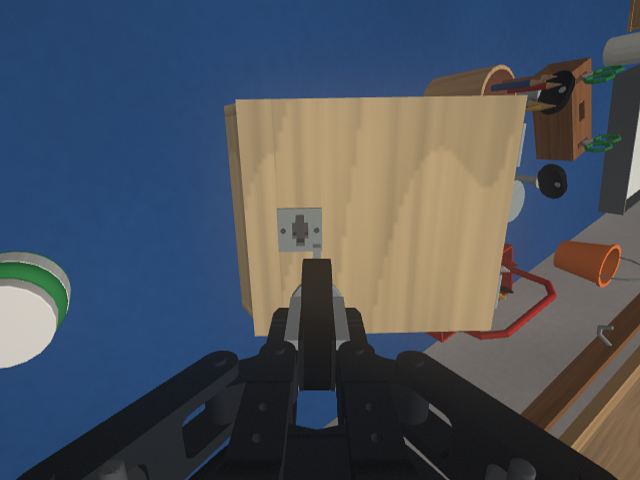

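The wrist view shows the lid square on, with the escutcheon's keyhole at about (300,230), within 1 px of the prediction (299.4,229.9). The key's bit just shows at (318,250). I'll enlarge that and work out the yaw.

```bash
python3 - <<'E'
from st import *
d=np.load("pics/w3.npz");i,K,T=d['i'],d['K'],d['T']
cv2.imwrite("pics/crop3.png",cv2.resize(i[200:300,265:365],None,fx=6,fy=6,interpolation=2)[:,:,::-1])
g=i.astype(int)
# lid-plane intersection
a=np.radians(75.5);n=np.array([-.5*np.cos(a),-.5*np.sin(a),.866]);M=np.array([.568,-.245,.095])
def onl(u,v,off=0):
    o,dd=ray(K,T,u,v);return o+dd*((M+n*off-o)@n)/(dd@n)
ex=np.array([np.cos(a)*.866,np.sin(a)*.866,.5]);ey=np.cross(n,ex)
m=(i.max(2).astype(int)-i.min(2)<25)&(i.max(2)>85);m=m.astype(np.uint8);m[:200]=0;m[245:]=0;m[:,:265]=0;m[:,335:]=0
ys,xs=np.nonzero(m);print(xs.min(),xs.max(),ys.min(),ys.max())
for (u,v) in [(277,209),(321,207),(322,251),(278,252),(300,230)]:
    p=onl(u,v)-M;print((p@ex*1e3).round(1),(p@ey*1e3).round(1))
E
```

```text
277 321 208 244
-19.1 19.8
19.9 20.5
20.0 -20.8
-20.5 -20.5
0.5 -0.1
```

View pics/crop3.png

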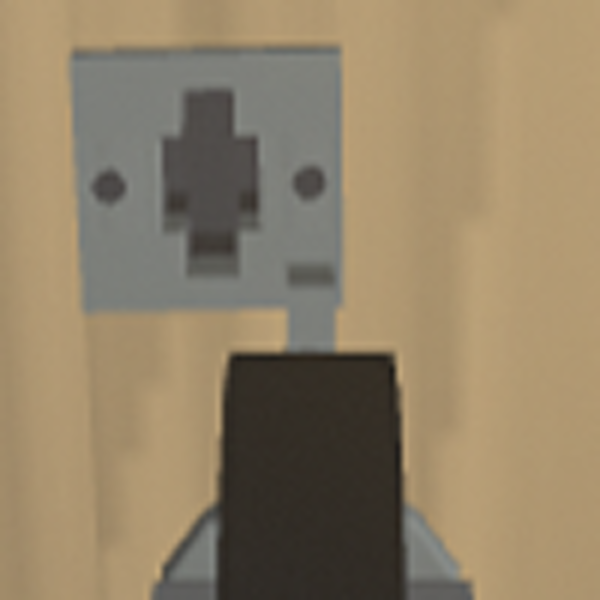

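```bash
cat > lk.py <<'E'
from st import *
a=np.radians(75.5);n=np.array([-.5*np.cos(a),-.5*np.sin(a),.866]);M0=np.array([.568,-.245,.095])
ex=np.array([np.cos(a)*.866,np.sin(a)*.866,.5]);ey=np.cross(n,ex);L=np.c_[ex,ey,n]
def tipinfo():
    p,M=st();print("tool axes in lock",(L.T@M).round(3).tolist())
    tip=p+M[:,2]*.0714;print("tip in lock mm",(L.T@(tip-M0)*1e3).round(1),"world shift per lock axis mm",L.round(3).tolist())
    return p,M,tip
E
python3 - <<'E'
from lk import *
p,M,tip=tipinfo()
d=np.load("pics/w3.npz");K,T=d['K'],d['T']
for s in(-1,1):
  for z in(0,.01): print(s,z,proj(K,T,tip+s*.013*M[:,0]-z*M[:,2]))
E
```

```text
t 17.475 p [ 0.5506 -0.3123  0.2437] tilt 30.8 tipaz 75.3 jawaz 74.2 jaw_el 30.8 rad -29.6 0.633 J [-0.82  0.6   1.49  0.46  1.38 -2.28] F [-0.2  0.1 -0.2] M [-0.31  0.06 -0.01] w 10.5
tool axes in lock [[0.02, 1.0, 0.015], [1.0, -0.02, -0.002], [-0.002, 0.015, -1.0]]
tip in lock mm [15.2 -0.2 92.1] world shift per lock axis mm [[0.217, -0.968, -0.125], [0.838, 0.25, -0.484], [0.5, -0.0, 0.866]]
-1 0 [319.06005776 286.10462332]
-1 0.01 [319.25146358 292.77517708]
1 0 [318.98589153 248.88420417]
1 0.01 [319.1812664  254.13523831]
```

```bash
python3 - <<'E'
from lk import *
p,M,tip=tipinfo()
i,K,T=grab("wrist");np.savez("pics/w4.npz",i=i,K=K,T=T)
for z in(0,.01): print(z,proj(K,T,tip+.013*M[:,0]-z*M[:,2]),proj(K,T,tip-z*M[:,2]))
print("mouth",proj(K,T,M0))
g=i[:,:,:3].astype(int)
sat=g.max(2)-g.min(2)
# bit columns: gray pixels against wood / escutcheon rows 235..262
for v in range(236,264,2): print(v,[int(g[v,u].mean()) for u in range(306,334,2)],[int(sat[v,u]) for u in range(306,334,2)])
# keyhole dark mask
m=(g.mean(2)<105)&(sat<25);m[:205]=0;m[252:]=0;m[:,:288]=0;m[:,312:]=0
ys,xs=np.nonzero(m);print("hole",xs.min(),xs.max(),ys.min(),ys.max(),xs.mean(),ys.mean())
E
```

```text
t 17.475 p [ 0.5506 -0.3123  0.2437] tilt 30.8 tipaz 75.3 jawaz 74.2 jaw_el 30.8 rad -29.6 0.633 J [-0.82  0.6   1.49  0.46  1.38 -2.28] F [-0.2  0.1 -0.2] M [-0.31  0.06 -0.01] w 10.5
tool axes in lock [[0.02, 1.0, 0.015], [1.0, -0.02, -0.002], [-0.002, 0.015, -1.0]]
tip in lock mm [15.2 -0.2 92.1] world shift per lock axis mm [[0.217, -0.968, -0.125], [0.838, 0.25, -0.484], [0.5, -0.0, 0.866]]
0 [317.13107388 240.72576903] [317.11305562 259.39646643]
0.01 [317.1653237  245.63521104] [317.14588465 265.01867279]
mouth [298.80104223 223.46175337]
236 [125, 125, 125, 125, 126, 126, 125, 124, 152, 150, 150, 149, 147, 144] [6, 7, 6, 6, 5, 5, 6, 3, 65, 63, 63, 63, 61, 61]
238 [125, 125, 125, 124, 125, 125, 126, 124, 151, 150, 149, 148, 147, 144] [6, 6, 6, 6, 6, 5, 4, 3, 65, 63, 62, 63, 63, 61]
240 [126, 126, 125, 125, 125, 125, 126, 124, 151, 149, 149, 148, 147, 144] [4, 5, 4, 4, 4, 5, 5, 3, 66, 63, 63, 64, 61, 61]
242 [125, 125, 125, 126, 126, 126, 126, 125, 150, 150, 150, 149, 146, 144] [5, 5, 5, 4, 4, 4, 4, 3, 65, 63, 62, 63, 62, 61]
244 [130, 131, 135, 124, 99, 100, 99, 112, 151, 149,
[... 559 characters left out ...]
5, 64, 63, 63, 62, 62, 60]
254 [148, 151, 154, 146, 125, 125, 125, 129, 150, 148, 148, 147, 146, 143] [63, 63, 65, 53, 4, 6, 5, 15, 64, 62, 62, 62, 63, 60]
256 [150, 152, 154, 149, 127, 126, 127, 133, 152, 149, 151, 148, 146, 142] [62, 64, 65, 53, 6, 5, 5, 15, 65, 64, 62, 63, 62, 60]
258 [119, 120, 124, 101, 80, 82, 81, 84, 94, 93, 94, 90, 123, 142] [51, 51, 52, 31, 6, 7, 7, 15, 40, 38, 37, 36, 51, 61]
260 [44, 43, 44, 44, 43, 45, 45, 46, 46, 45, 45, 43, 66, 144] [14, 14, 15, 15, 16, 17, 16, 17, 15, 17, 16, 16, 25, 61]
262 [45, 46, 45, 46, 46, 45, 46, 44, 46, 46, 47, 47, 40, 144] [15, 15, 15, 15, 15, 16, 16, 16, 15, 15, 15, 17, 13, 61]
hole 292 307 209 238 299.2099447513812 223.5331491712707
```

The bit is within about 1 mm of prediction and the keyhole matches. I'll bring the tip to about 12 mm above the mouth and look closely.

```bash
python3 -m pendant '[[-1,-3,-20,0.0,0],[2,12,-45,0.0,0],[5,20,-65,0.01,0],[6.6,26.3,-76.7,0.01,0],[6.6,26.3,-76.7,0.01,0],[6.6,26.3,-76.7,0.01,0]]'; python3 - <<'E'
from lk import *
p,M,tip=tipinfo()
i,K,T=grab("wrist");np.savez("pics/w5.npz",i=i,K=K,T=T)
print("mouth",proj(K,T,M0),"wing",proj(K,T,tip+.013*M[:,0]),"slot end",proj(K,T,M0+.0145*ey))
v=int(proj(K,T,M0)[1]);print(v)
cv2.imwrite("pics/crop5.png",cv2.resize(i[v-50:v+50,250:380],None,fx=6,fy=6,interpolation=2)[:,:,::-1])
E
```

```text
time: 18.27
position: [0.5576, -0.2867, 0.1678]
tool_rot: [0.031, 0.127, 0.956, 0.264]
wrist_force: [-0.3, -0.6, -0.4]
gripper_width: 0.0106
t 18.275 p [ 0.5576 -0.2867  0.1678] tilt 30.8 tipaz 75.7 jawaz 74.8 jaw_el 30.8 rad -27.2 0.627 J [-0.79  0.66  1.58  0.48  1.24 -2.34] F [-0.3 -0.6 -0.4] M [-0.23  0.08  0.02] w 10.6
tool axes in lock [[0.011, 1.0, 0.014], [1.0, -0.011, 0.001], [0.002, 0.014, -1.0]]
tip in lock mm [ 0.2 -0.3 13.1] world shift per lock axis mm [[0.217, -0.968, -0.125], [0.838, 0.25, -0.484], [0.5, -0.0, 0.866]]
mouth [316.60155441 252.3183205 ] wing [317.15852722 240.67806988] slot end [316.38575633 232.39309603]
252
```

View pics/crop5.png

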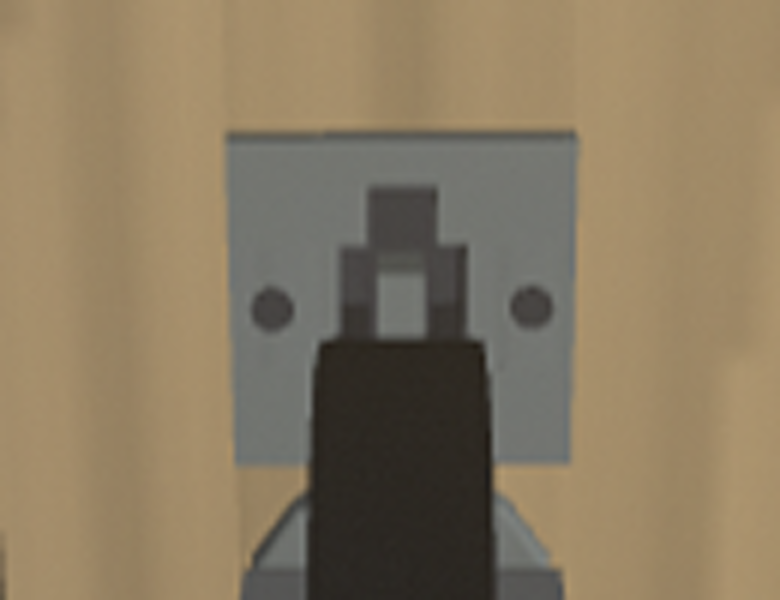

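The bit is centred on the slot in x (400 against 402 in the crop), and its end matches lengthwise within about 0.5 mm. I'll insert in stages.

```bash
python3 -m pendant '[[0.6,2.4,-4.3,0,0],[1.2,4.8,-8.7,0,0],[1.9,7.3,-13,0,0],[2.5,9.7,-17.3,0,0],[2.5,9.7,-17.3,0,0]]' 80 >/dev/null; python3 -c "
from lk import *
tipinfo()"
```

```text
t 18.95 p [ 0.56   -0.2767  0.1502] tilt 30.8 tipaz 75.7 jawaz 74.8 jaw_el 30.8 rad -26.3 0.625 J [-0.78  0.67  1.61  0.5   1.2  -2.35] F [-0.  -0.4 -0.8] M [-0.32  0.01 -0.04] w 10.7
tool axes in lock [[0.011, 1.0, 0.014], [1.0, -0.011, 0.002], [0.002, 0.014, -1.0]]
tip in lock mm [ 0.3 -0.  -7.3] world shift per lock axis mm [[0.217, -0.968, -0.125], [0.838, 0.25, -0.484], [0.5, -0.0, 0.866]]
```

```bash
python3 -m pendant '[[0.5,1.9,-3.4,0,0],[1,3.8,-6.8,0,0],[1.5,5.7,-10.2,0,0],[2,7.6,-13.6,0,0],[2,7.6,-13.6,0,0]]' 80 >/dev/null; python3 -c "
from lk import *
tipinfo()"
```

```text
t 19.575 p [ 0.5621 -0.2695  0.137 ] tilt 30.8 tipaz 75.6 jawaz 74.8 jaw_el 30.8 rad -25.6 0.623 J [-0.77  0.69  1.62  0.5   1.17 -2.35] F [-3.1 -2.4  5.9] M [-0.12  0.47  0.25] w 10.1
tool axes in lock [[0.01, 1.0, 0.013], [1.0, -0.01, 0.001], [0.001, 0.013, -1.0]]
tip in lock mm [  0.2  -0.3 -22.5] world shift per lock axis mm [[0.217, -0.968, -0.125], [0.838, 0.25, -0.484], [0.5, -0.0, 0.866]]
```

```bash
python3 -m pendant '[[0.1,0.5,-0.9,0,0],[0.2,1,-1.7,0,0],[0.2,1,-1.7,0,0]]' 80 >/dev/null; python3 -c "
from lk import *
tipinfo()
i,K,T=grab('scene');cv2.imwrite('pics/s2.png',cv2.resize(i[170:290,130:260],None,fx=6,fy=5,interpolation=2)[:,:,::-1])"
```

```text
t 19.95 p [ 0.5625 -0.2694  0.1367] tilt 30.7 tipaz 75.5 jawaz 74.9 jaw_el 30.7 rad -25.6 0.624 J [-0.77  0.69  1.62  0.51  1.17 -2.36] F [-6.9 -7.4 18.8] M [0.41 0.94 0.63] w 10.4
tool axes in lock [[0.009, 1.0, 0.012], [1.0, -0.009, -0.0], [-0.0, 0.012, -1.0]]
tip in lock mm [  0.1  -0.8 -22.8] world shift per lock axis mm [[0.217, -0.968, -0.125], [0.838, 0.25, -0.484], [0.5, -0.0, 0.866]]
```

View pics/s2.png

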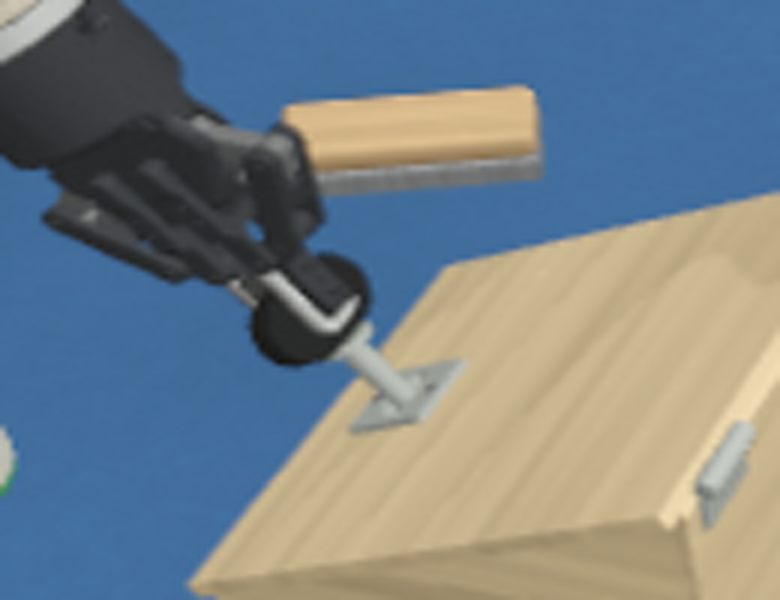

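The key is fully home: 20 N against the bottom at a depth of about 22.8 mm, flange close above the lid and the lid shut. Keeping the tool tilt, I'll open the jaws and push one end of the head round with a finger. All of that stays in the lock's plane.

```bash
python3 -m pendant '[[0,0,0,0,40],[0,0,0,0,60],[0,0,0,0,60],[-10,3,-1,0,60],[-20,6,-2,0,60],[-30.3,9.9,-3.5,0,60],[-30.3,9.9,-3.5,0,60]]' >/dev/null; python3 -c "
from lk import *
tipinfo()
i,K,T=grab('wrist');cv2.imwrite('pics/w6.png',i[:,:,::-1])"
```

```text
t 20.875 p [ 0.5313 -0.2592  0.1332] tilt 30.7 tipaz 75.5 jawaz 74.8 jaw_el 30.7 rad -26.0 0.591 J [-0.79  0.66  1.7   0.51  1.13 -2.4 ] F [ 0.5 -0.2  0.3] M [-0.25  0.11  0.  ] w 60.1
tool axes in lock [[0.01, 1.0, 0.013], [1.0, -0.01, 0.0], [0.0, 0.013, -1.0]]
tip in lock mm [  0.2  32.  -26.9] world shift per lock axis mm [[0.217, -0.968, -0.125], [0.838, 0.25, -0.484], [0.5, -0.0, 0.866]]
```

View pics/w6.png

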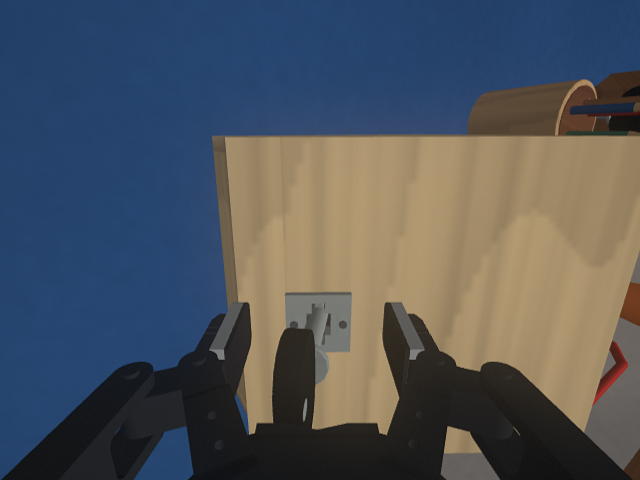

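The wrist view shows the key standing loose in the lock, its head at about (293,380) between the open fingers, leaning slightly downslope. The left finger at (235,330) is ready to push. I'll drive the arc.

```bash
cat > f.py <<'E'
from lk import *
p,M=st();o=r.get_obs();print("TCP lock mm",(L.T@(p-M0)*1e3).round(1),"F lock",(L.T@o["wrist_force"]).round(1))
E
python3 -m pendant '[[2,8.4,5,0,60],[4.3,16.8,10,0,60],[5.4,21,12.5,0,60],[6.5,25.2,15,0,60],[7.4,29.2,17.4,0,60],[11,33,20,0,60],[14.3,35.9,22.2,0,60],[14.3,35.9,22.2,0,60]]' >/dev/null; python3 f.py
```

```text
t 21.925 p [ 0.5464 -0.2237  0.1556] tilt 30.7 tipaz 75.4 jawaz 74.9 jaw_el 30.7 rad -22.3 0.59 J [-0.73  0.61  1.72  0.52  1.13 -2.34] F [-3.4 -3.5  1.2] M [-0.71  0.42 -0.03] w 59.9
TCP lock mm [43.5 26.2 44.9] F lock [-3.1  2.4  3.1]
```

```bash
python3 -m pendant '[[3.3,1.1,1.1,0,60],[6.6,2.2,2.2,0,60],[8.5,2.3,2.5,0,60],[10.5,2.4,2.8,0,60],[12,2,2.8,0,60],[12,2,2.8,0,60]]' >/dev/null; python3 f.py;  python3 - <<'E'
from lk import *
i,K,T=grab('scene');np.savez("pics/s3.npz",i=i,K=K,T=T)
i,K,T=grab('top');np.savez("pics/t3.npz",i=i,K=K,T=T)
i,K,T=grab('wrist');np.savez("pics/w7.npz",i=i,K=K,T=T)
H=M0+n*.057
for nm,w in(("s3",30),("t3",15),("w7",120)):
    d=np.load(f"pics/{nm}.npz");c=proj(d['K'],d['T'],H);print(nm,c,[proj(d['K'],d['T'],H+ex*s).round(1).tolist() for s in(-.03,.03)],[proj(d['K'],d['T'],H+ey*s).round(1).tolist() for s in(-.03,.03)])
E
```

```text
t 22.675 p [ 0.558  -0.2216  0.1582] tilt 30.7 tipaz 75.5 jawaz 74.8 jaw_el 30.7 rad -21.7 0.6 J [-0.72  0.62  1.7   0.53  1.14 -2.32] F [-3.9 -2.7  1.3] M [-0.53  0.76  0.23] w 59.8
TCP lock mm [49.1 15.5 44.7] F lock [-2.4  3.1  2.9]
s3 [181.87747099 232.19349711] [[173.1, 234.5], [190.9, 229.8]] [[175.6, 241.1], [187.9, 223.6]]
t3 [432.60161842 221.35206409] [[440.8, 224.4], [424.3, 218.3]] [[434.7, 211.0], [430.5, 231.8]]
w7 [208.34233845 360.44113963] [[140.9, 361.5], [275.6, 359.3]] [[215.2, 413.7], [200.5, 300.1]]
```

```bash
python3 -m pendant '[[2,-0.3,0.2,0,60],[4,-0.6,0.4,0,60],[4,-0.6,0.4,0,60]]' >/dev/null; python3 f.py;python3 -m pendant '[[2,-0.3,0.2,0,60],[4,-0.6,0.4,0,60],[4,-0.6,0.4,0,60]]' >/dev/null; python3 f.py; python3 - <<'E'
from lk import *
i,K,T=grab('wrist');np.savez("pics/w8.npz",i=i,K=K,T=T);
g=i.astype(int);m=((g.max(2)<62)).astype(np.uint8)
for v in range(290,440,10):
    row=m[v,100:330];e=np.flatnonzero(np.diff(np.r_[0,row,0]));print(v,[(int(a)+100,int(b)+100) for a,b in zip(e[::2],e[1::2]) if b-a>4])
E
```

```text
t 23.2 p [ 0.5615 -0.2221  0.1584] tilt 30.7 tipaz 75.7 jawaz 74.8 jaw_el 30.7 rad -21.6 0.604 J [-0.71  0.62  1.69  0.53  1.15 -2.32] F [-5.3 -2.   1.4] M [-0.57  0.84  0.19] w 60.2
TCP lock mm [49.5 12.1 44.7] F lock [-2.1  4.6  2.8]
t 23.575 p [ 0.5647 -0.2225  0.1586] tilt 30.7 tipaz 75.8 jawaz 74.8 jaw_el 30.7 rad -21.5 0.607 J [-0.71  0.63  1.68  0.52  1.15 -2.31] F [-7.3 -3.1  1.7] M [-0.47  1.11  0.3 ] w 60.5
TCP lock mm [49.9  8.8 44.6] F lock [-3.3  6.3  3.9]
290 [(203, 210), (254, 261)]
300 []
310 [(240, 250)]
320 [(211, 223), (236, 250)]
330 [(206, 219), (232, 268)]
340 [(201, 214), (227, 283)]
350 [(195, 209), (224, 285)]
360 [(180, 285)]
370 [(115, 154), (159, 284)]
380 [(105, 281)]
390 [(100, 277)]
400 [(100, 271)]
410 [(100, 263)]
420 [(100, 252)]
430 [(100, 117), (118, 169), (187, 246), (255, 330)]
```

```bash
python3 -m pendant '[[-5.8,1.5,0,0,60],[-9,-10,22,0,60],[-15,-35,67,0,60],[-22,-61,113,0,60],[-22,-55,165,0,60],[-22,-40,220,0,60]]' >/dev/null; python3 st.py
python3 -m pendant '[[0,16,10,-0.15,60],[0,32,20,-0.3,60],[0,48,30,-0.45,60],[0,64,40,-0.6,60],[0,80,50,-0.75,60],[0,96,60,-0.9,60],[0,112,70,-1.05,60],[0,130,80,-1.2,60],[0,150,85,-1.35,60],[0,160,90,-1.49,60]]' >/dev/null; python3 st.py
```

```text
t 24.375 p [ 0.5423 -0.2626  0.3799] tilt 30.8 tipaz 75.8 jawaz 74.7 jaw_el 30.8 rad -25.8 0.603 J [-0.78  0.43  1.43  0.46  1.57 -2.15] F [-0.7 -0.1 -0.2] M [-0.25  0.08 -0.04] w 59.9
t 25.625 p [ 0.5408 -0.106   0.4669] tilt 30.4 tipaz -6.8 jawaz -7.9 jaw_el 30.4 rad -11.1 0.551 J [-0.32 -0.11  1.89  0.13  0.85 -0.24] F [-0.5 -0.2 -0.8] M [ 0.01  0.27 -0.05] w 60.0
```

Now I'll pump inward to untilt.

```bash
python3 -m pendant '[[-60,10,0,-0.05,60],[-120,20,0,-0.05,60],[-180,30,0,-0.05,60],[-240,40,0,-0.05,60]]' >/dev/null; python3 st.py
python3 -m pendant '[[-60,10,0,0,60],[-120,20,0,0,60],[-180,30,0,0,60]]' >/dev/null; python3 st.py
```

```text
t 26.125 p [ 0.299  -0.0643  0.4664] tilt 30.4 tipaz -9.4 jawaz -10.6 jaw_el 30.4 rad -12.1 0.306 J [-0.55 -0.59  2.15  0.21  1.09 -0.42] F [-1.8 -2.4  0.9] M [-0.    0.24 -0.05] w 59.9
t 26.5 p [ 0.2151 -0.0833  0.4522] tilt 25.1 tipaz -13.6 jawaz -11.2 jaw_el 25.1 rad -21.2 0.231 J [-1.05 -0.68  2.16  0.32  1.36 -0.87] F [ 0.2 -1.1 -0.6] M [ 0.06  0.2  -0.04] w 59.8
```

```bash
python3 -m pendant '[[50,4,-20,0,60],[95,8,-50,0,60],[95,8,-50,0,60]]' >/dev/null; python3 st.py
python3 -m pendant '[[-58,14,0,0,60],[-116,28,0,0,60],[-174,42,0,0,60]]' >/dev/null; python3 st.py
```

```text
t 26.875 p [ 0.2855 -0.0846  0.4134] tilt 24.7 tipaz -14.3 jawaz -11.9 jaw_el 24.7 rad -16.5 0.298 J [-0.54 -0.52  2.21  0.14  1.05 -0.38] F [ 0.2 -0.8  1.3] M [-0.01  0.2   0.01] w 60.0
t 27.25 p [ 0.1905 -0.0852  0.4062] tilt 21.2 tipaz -16.8 jawaz -12.3 jaw_el 21.1 rad -24.1 0.209 J [-1.04 -0.68  2.24  0.26  1.31 -0.86] F [-0.7 -1.3 -0.8] M [ 0.02  0.19 -0.  ] w 60.2
```

```bash
python3 -m pendant '[[60,-5,20,0,60],[120,-10,60,0,60],[180,-15,110,0,60],[220,-20,170,0,60],[220,-20,230,0,60],[220,-20,290,0,60],[220,-20,350,0,60],[220,-20,410,0,60],[220,-20,470,0,60],[220,-20,530,0,60]]' >/dev/null; python3 st.py
```

```text
t 28.5 p [ 0.4075 -0.1046  0.8586] tilt 21.2 tipaz -16.7 jawaz -12.3 jaw_el 21.1 rad -14.4 0.421 J [-0.34 -0.09  0.87  0.02  1.99 -0.11] F [ 0.9 -0.   1. ] M [ 0.05  0.15 -0.02] w 60.1
```

```bash
python3 -m pendant '[[0,0,60,0,60],[0,0,120,0,60],[0,0,180,0,60],[0,0,240,0,60],[0,0,300,0,60]]' >/dev/null; python3 st.py; python3 -m pendant '[[0,0,60,0,60],[0,0,120,0,60],[0,0,180,0,60]]' >/dev/null; python3 st.py
```

```text
t 29.125 p [ 0.3043 -0.0912  0.9863] tilt 21.1 tipaz -17.1 jawaz -12.8 jaw_el 21.1 rad -16.7 0.318 J [-0.45  0.04  0.23  0.09  2.49 -0.14] F [ 3.5 -1.1  0.1] M [-0.02  0.05 -0.05] w 60.4
t 29.5 p [ 0.2881 -0.0862  0.995 ] tilt 22.9 tipaz -16.9 jawaz -12.7 jaw_el 22.8 rad -16.7 0.301 J [-0.48  0.02  0.24  0.12  2.49 -0.14] F [-0.2 -0.  -0.7] M [ 0.07  0.19 -0.  ] w 60.1
```

```bash
python3 -m pendant '[[10,-3,-62,0,60],[20,-6,-124,0,60],[30,-9,-186,0,60],[40,-12,-248,0,60],[50,-15,-310,0,60],[55,-16,-372,0,60],[60,-17,-434,0,60],[60,-17,-496,0,60],[60,-17,-558,0,60],[60,-17,-620,0,60]]' >/dev/null; python3 st.py
python3 -m pendant '[[-20,6,-50,0,60],[-78,23,-50,0,60],[-136,40,-50,0,60],[-194,57,-50,0,60]]' >/dev/null; python3 st.py
```

```text
t 30.75 p [ 0.3458 -0.102   0.4602] tilt 22.8 tipaz -16.8 jawaz -12.7 jaw_el 22.7 rad -16.4 0.36 J [-0.42 -0.39  2.04  0.06  1.1  -0.21] F [ 0.7  0.3 -0.7] M [ 0.    0.15 -0.01] w 60.1
t 31.25 p [ 0.1926 -0.0651  0.4077] tilt 21.5 tipaz -17.4 jawaz -13.0 jaw_el 21.4 rad -18.7 0.203 J [-0.84 -0.7   2.24  0.2   1.28 -0.63] F [-0.6 -1.1  0.5] M [ 0.02  0.16 -0.01] w 59.9
```

```bash
python3 -m pendant '[[50,-15,50,0,60],[100,-30,100,0,60],[140,-44,160,0,60],[140,-44,210,0,60],[140,-44,240,0,60]]' >/dev/null; python3 st.py
for k in 1 2; do python3 -m pendant '[[-57,18,0,0,60],[-114,36,0,0,60],[-171,54,0,0,60]]' >/dev/null; python3 st.py; done
```

```text
t 31.875 p [ 0.3338 -0.1088  0.648 ] tilt 21.3 tipaz -17.1 jawaz -13.0 jaw_el 21.2 rad -18.1 0.351 J [-0.47 -0.37  1.59  0.06  1.55 -0.22] F [ 0.3 -0.5 -0.5] M [ 0.03  0.13 -0.  ] w 59.9
t 32.25 p [ 0.1963 -0.0716  0.6469] tilt 20.6 tipaz -17.0 jawaz -13.1 jaw_el 20.6 rad -20.0 0.209 J [-0.83 -0.59  1.67  0.18  1.75 -0.54] F [ 1.1 -0.9 -0.4] M [ 0.03  0.13 -0.01] w 59.9
t 32.625 p [ 0.1339 -0.0851  0.636 ] tilt 15.2 tipaz -21.2 jawaz -13.3 jaw_el 15.0 rad -32.5 0.159 J [-1.33 -0.62  1.67  0.23  1.92 -1.  ] F [ 1.5 -0.6 -0.7] M [0.01 0.12 0.07] w 60.2
```

```bash
python3 -m pendant '[[60,5,0,0,60],[120,10,0,0,60],[120,10,0,0,60],[60,24,0,0,60],[0,38,0,0,60],[-60,52,0,0,60],[-100,61,0,0,60]]' >/dev/null; python3 st.py;  python3 -m pendant '[[-50,10,0,0,60],[-100,20,0,0,60],[-150,30,0,0,60]]' >/dev/null; python3 st.py
```

```text
t 33.5 p [ 0.126  -0.0677  0.6336] tilt 12.9 tipaz -21.7 jawaz -13.5 jaw_el 12.8 rad -28.2 0.143 J [-1.16 -0.62  1.67  0.17  1.93 -0.85] F [-0.4 -0.2 -1.2] M [ 0.    0.1  -0.03] w 60.1
t 33.875 p [ 0.0813 -0.0772  0.6294] tilt 9.5 tipaz -25.5 jawaz -13.7 jaw_el 9.3 rad -43.5 0.112 J [-1.66 -0.63  1.67  0.18  2.04 -1.34] F [-0.6 -0.3  0.5] M [-0.    0.04 -0.01] w 59.8
```

```bash
for k in 1 2; do python3 -m pendant '[[-55,5,0,0,60],[-110,10,0,0,60],[-165,15,0,0,60]]' >/dev/null; python3 st.py; done
```

```text
t 34.25 p [ 0.0409 -0.0859  0.6277] tilt 8.0 tipaz -25.3 jawaz -13.7 jaw_el 7.9 rad -64.5 0.095 J [-2.16 -0.62  1.67  0.16  2.1  -1.84] F [-0.2  0.1 -0.1] M [ 0.06  0.07 -0.01] w 60.0
t 34.625 p [-0.0345 -0.0948  0.6278] tilt 7.5 tipaz -22.6 jawaz -13.6 jaw_el 7.4 rad -110.0 0.101 J [-2.66 -0.54  1.66  0.12  2.11 -2.36] F [-1.  -2.1  1.5] M [-0.02  0.03  0.05] w 59.9
```

```bash
python3 -m pendant '[[20,-55,0,0,60],[60,-90,0,0,60],[110,-110,0,0,60],[160,-110,0,0,60],[215,-90,0,0,60],[270,-60,0,0,60],[320,-20,0,0,60],[320,10,0,0,60]]' >/dev/null; python3 st.py;  python3 -m pendant '[[-60,14,0,0,60],[-120,28,0,0,60],[-180,42,0,0,60],[-240,56,0,0,60],[-300,70,0,0,60]]' >/dev/null; python3 st.py
```

```text
t 35.625 p [ 0.1095 -0.1574  0.6267] tilt 7.1 tipaz -22.0 jawaz -13.6 jaw_el 7.0 rad -55.2 0.192 J [-1.32 -0.47  1.63  0.11  1.9  -1.05] F [-0.5 -0.2 -0.5] M [ 0.07  0.08 -0.04] w 60.1
t 36.25 p [-0.0082 -0.1431  0.626 ] tilt 6.7 tipaz -20.6 jawaz -13.6 jaw_el 6.7 rad -93.3 0.143 J [-2.16 -0.5   1.65  0.13  2.02 -1.87] F [ 0.1 -1.1 -0.5] M [ 0.02  0.08 -0.06] w 60.3
```

```bash
python3 -m pendant '[[30,-30,0,0,60],[80,-60,0,0,60],[120,-60,0,0,60],[160,-50,0,0,60],[200,-30,0,0,60],[240,0,0,0,60],[280,40,0,0,60],[310,70,0,0,60],[310,70,0,0,60],[310,70,0,0,60]]' >/dev/null; python3 st.py
```

```text
t 37.5 p [ 0.266  -0.1026  0.6253] tilt 6.5 tipaz -20.3 jawaz -13.5 jaw_el 6.5 rad -21.1 0.285 J [-0.5  -0.33  1.57  0.02  1.78 -0.25] F [ 0.7 -0.9 -0.5] M [-0.03  0.03  0.03] w 60.2
```

```bash
python3 -m pendant '[[-57,19,0,0,60],[-114,38,0,0,60],[-171,57,0,0,60],[-228,76,0,0,60]]' >/dev/null; python3 st.py; python3 -m pendant '[[-57,19,0,0,60],[-114,38,0,0,60],[-171,57,0,0,60]]' >/dev/null; python3 st.py
```

```text
t 38.0 p [ 0.1027 -0.0605  0.6258] tilt 6.0 tipaz -20.4 jawaz -13.5 jaw_el 6.0 rad -30.5 0.119 J [-1.   -0.59  1.67  0.07  1.98 -0.74] F [-0.2 -1.4 -0. ] M [0.01 0.06 0.  ] w 60.1
t 38.375 p [ 0.0601 -0.0693  0.6251] tilt 4.3 tipaz -24.3 jawaz -13.6 jaw_el 4.3 rad -49.1 0.092 J [-1.5  -0.61  1.67  0.07  2.05 -1.23] F [-0.3 -0.  -0. ] M [ 0.04  0.07 -0.03] w 59.9
```

The jaw elevation is 4.3°, so the jaws are nearly level, and the jaw azimuth of -13.6° runs along the hinge. I'll approach the turned head from above.

```bash
python3 -m pendant '[[40,-30,0,0,60],[90,-60,-20,0,60],[140,-80,-60,0,60],[190,-100,-100,0,60],[245,-120,-140,0,60],[300,-140,-180,0,60],[350,-160,-215,0,60],[400,-180,-240,0,60],[450,-195,-260,0,60],[502,-204,-280,0,60]]' >/dev/null; python3 st.py
```

```text
t 39.625 p [ 0.4888 -0.2518  0.3781] tilt 4.2 tipaz -23.8 jawaz -13.5 jaw_el 4.1 rad -27.3 0.55 J [-0.54  0.18  1.68  0.01  1.21 -0.3 ] F [ 0.5 -0.3  1.5] M [ 0.01  0.08 -0.02] w 59.9
```

```bash
python3 -m pendant '[[25,-7,-45,0,60],[50,-14,-90,0,60],[73,-21,-128,0,60],[73,-21,-128,0,60],[73,-21,-128,0,60]]' >/dev/null; python3 - <<'E'
from lk import *
p,M=st()
i,K,T=grab('wrist');np.savez("pics/w9.npz",i=i,K=K,T=T)
H=M0+n*.057
print("pred head",proj(K,T,H),[proj(K,T,H+ex*s).round(1).tolist() for s in(-.03,.03)],"hole",proj(K,T,M0))
m=(i.max(2)<62).astype(np.uint8)
k,l,s,c=cv2.connectedComponentsWithStats(m)
for j in range(1,k):
    if s[j,4]>150: print(s[j].tolist(),c[j].round(1).tolist())
for v in range(180,330,10):
    row=m[v,220:420];e=np.flatnonzero(np.diff(np.r_[0,row,0]));print(v,[(int(a)+220,int(b)+220) for a,b in zip(e[::2],e[1::2]) if b-a>3])
E
```

```text
t 40.25 p [ 0.5615 -0.2722  0.2498] tilt 4.1 tipaz -23.6 jawaz -13.5 jaw_el 4.0 rad -25.9 0.624 J [-0.5   0.39  1.7   0.01  0.98 -0.27] F [0.5 0.5 0.6] M [-0.    0.03 -0.01] w 60.3
pred head [306.37725049 241.76399719] [[305.3, 266.0], [307.6, 212.9]] hole [304.18442064 192.07479301]
[276, 225, 66, 56, 2513] [307.6, 252.5]
[2, 303, 631, 177, 48755] [317.2, 423.8]
[206, 314, 20, 19, 179] [215.5, 323.2]
180 []
190 []
200 []
210 []
220 []
230 [(284, 313)]
240 [(276, 330)]
250 [(276, 338)]
260 [(281, 312), (320, 341)]
270 [(291, 340)]
280 []
290 []
300 []
310 [(241, 250), (385, 393)]
320 [(237, 250), (384, 397), (411, 420)]
```

The head's blob is wider than expected, so I'll use the last view here.

```bash
python3 - <<'E'
import numpy as np,cv2
i=np.load("pics/w9.npz")['i'];cv2.imwrite("pics/crop9.png",cv2.resize(i[160:310,210:410],None,fx=4,fy=4,interpolation=2)[:,:,::-1])
E
```

```text
(no output)
```

View pics/crop9.png

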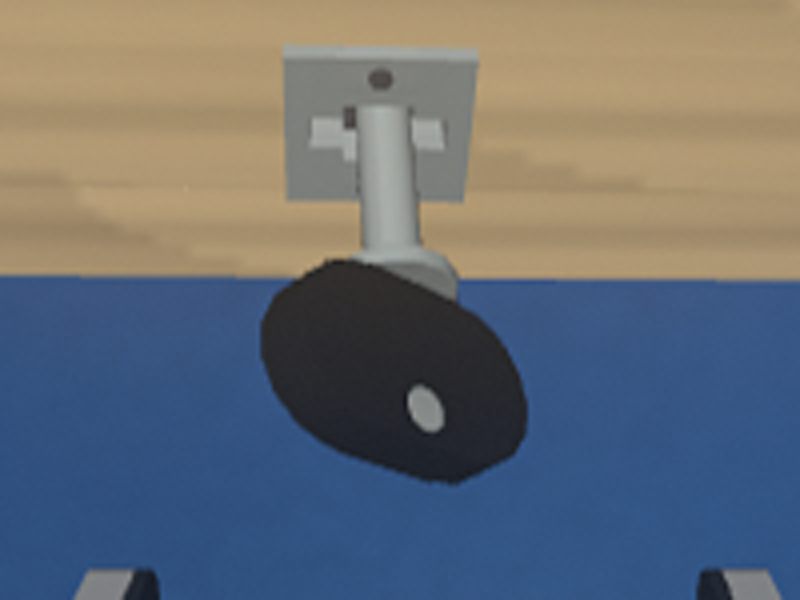

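The crop shows the key in the lock with the bit behind the plate. Its head runs from upper left (265,340) to lower right (520,430), which is only about 62° of turn, so it isn't done. I'll use the jaws as a wrench: straddle the head with the yaw matched, narrow the gap, yaw clockwise, then pinch flush.

```bash
python3 -m pendant '[[0,-3,-30,0.15,60],[0,-6,-70,0.3,60],[0,-6,-100,0.35,60],[0,-6,-114,0.35,60],[0,-6,-114,0.35,45],[0,-6,-114,0.35,30],[0,-6,-114,0.35,26],[0,-6,-114,0.35,26]]' 30 >/dev/null; python3 f.py
```

```text
t 41.3 p [ 0.5622 -0.2789  0.1377] tilt 4.2 tipaz -4.4 jawaz 6.6 jaw_el 4.2 rad -26.4 0.628 J [-0.53  0.52  1.8   0.05  0.76 -0.67] F [-1.8 -2.1  5.3] M [-0.26  0.25  0.03] w 26.1
TCP lock mm [-8.4 -2.8 54.1] F lock [0.5 1.2 5.8]
```

```bash
python3 -m pendant '[[0,0,0,-0.1,24],[0,0,0,-0.2,22],[0,0,0,-0.3,20],[0,0,0,-0.38,18],[0,0,0,-0.44,16],[0,0,0,-0.44,16]]' 30 >/dev/null; python3 f.py; python3 -m pendant '[[0,0,0,0,12],[0,0,0,0,5],[0,0,0,0.03,0],[0,0,0,0.06,0],[0,0,0,0.06,0]]' 30 >/dev/null; python3 f.py
```

```text
t 42.05 p [ 0.5621 -0.2786  0.1377] tilt 4.2 tipaz -29.5 jawaz -18.6 jaw_el 4.1 rad -26.4 0.627 J [-0.51  0.52  1.8  -0.    0.75 -0.18] F [-2.2  0.5  1. ] M [0.18 0.31 0.08] w 16.5
TCP lock mm [-8.1 -2.7 54. ] F lock [0.5 2.3 0.9]
t 42.675 p [ 0.561  -0.2786  0.1375] tilt 4.1 tipaz -26.4 jawaz -15.1 jaw_el 4.0 rad -26.4 0.626 J [-0.51  0.52  1.8   0.01  0.75 -0.25] F [-7.8 -1.   3.3] M [-0.22  1.54  0.25] w 12.1
TCP lock mm [-8.4 -1.6 54. ] F lock [-0.8  7.4  4.3]
```

The width of 12.1 mm means the pads are flush on the head's flats, so the key has turned about 90°. Now I'll compute the lifting arc.

```bash
python3 - <<'E'
from lk import *
p,M=st();G=p-M[:,2]*.0187;Hh=M0+ex*.190-n*.004
print("G lock",(L.T@(G-M0)*1e3).round(1),"hinge",Hh)
for ph in np.arange(.0,1.0,.06):
    d=R.from_rotvec(ey*ph).apply(G-Hh)+Hh-G; nn=R.from_rotvec(ey*ph).apply(n)
    print(ph.round(2),((d+nn*.002)*1e3).round(1).tolist())
E
```

```text
t 42.675 p [ 0.561  -0.2786  0.1375] tilt 4.1 tipaz -26.4 jawaz -15.1 jaw_el 4.0 rad -26.4 0.626 J [-0.51  0.52  1.8   0.01  0.75 -0.25] F [-7.8 -1.   3.3] M [-0.22  1.54  0.25] w 12.1
G lock [ 1.2 -0.3 70. ] hinge [ 0.60969829 -0.08376469  0.186536  ]
0.0 [-0.3, -1.0, 1.7]
0.06 [-0.6, -2.3, 13.9]
0.12 [-0.7, -2.9, 26.1]
0.18 [-0.7, -2.8, 38.3]
0.24 [-0.5, -2.0, 50.5]
0.3 [-0.1, -0.4, 62.6]
0.36 [0.5, 1.8, 74.6]
0.42 [1.2, 4.7, 86.4]
0.48 [2.1, 8.3, 98.0]
0.54 [3.2, 12.6, 109.4]
0.6 [4.5, 17.5, 120.5]
0.66 [6.0, 23.0, 131.3]
0.72 [7.5, 29.2, 141.7]
0.78 [9.3, 36.0, 151.7]
0.84 [11.2, 43.3, 161.3]
0.9 [13.2, 51.2, 170.4]
0.96 [15.4, 59.6, 179.0]
```

```bash
python3 -m pendant '[[0,0,0,0,0],[0,-1,2,0,0],[0,-1.5,6,0,0],[-0.5,-2,10,0,0],[-0.6,-2.3,14,0,0],[-0.6,-2.3,14,0,0]]' 50 >/dev/null; python3 f.py
```

```text
t 43.425 p [ 0.5583 -0.2804  0.1505] tilt 3.9 tipaz -26.8 jawaz -14.9 jaw_el 3.8 rad -26.7 0.625 J [-0.52  0.5   1.79  0.    0.78 -0.26] F [-9.7 -1.4 -4.4] M [-0.54  2.2   0.37] w 11.2
TCP lock mm [-4.   0.6 66.4] F lock [-5.5  9.1 -1.9]
```

```bash
python3 -m pendant '[[0,-0.5,12,0,0],[0,-0.5,24,0,0],[0,0.3,36.6,0,0],[0.5,1.9,48.7,0,0],[0.5,1.9,48.7,0,0]]' 50 >/dev/null; python3 f.py; python3 - <<'E'
from lk import *
a=np.load("pics/scene0.npz")['i'].astype(int);i,K,T=grab('scene');np.savez("pics/s4.npz",i=i,K=K,T=T)
Hh=M0+ex*.190-n*.004
def c(ph): return [proj(K,T,Hh+R.from_rotvec(ey*ph).apply(-ex*.239+ey*s)).round(1).tolist() for s in(-.11,.11)]
print("front corners px shut",c(0),".3 open",c(.3))
w=lambda I:((I[...,0]>I[...,2]+25)&(I[...,0]>110))
for u in(164,168,172,178,184): print(u,[(int(np.flatnonzero(w(I)[200:330,u]).min())+200) if w(I)[200:330,u].any() else None for I in(a,i.astype(int))])
E
```

```text
t 44.05 p [ 0.558  -0.2782  0.2003] tilt 3.8 tipaz -27.0 jawaz -14.9 jaw_el 3.7 rad -26.5 0.624 J [-0.51  0.44  1.75  0.    0.88 -0.25] F [-9.5  1.4 -1.2] M [0.11 2.15 0.2 ] w 11.4
TCP lock mm [ 22.7   1.3 108.5] F lock [-1.4  9.6 -0.5]
front corners px shut [[161.1, 288.0], [203.8, 223.7]] .3 open [[143.1, 266.4], [189.8, 202.5]]
164 [283, 238]
168 [277, 232]
172 [271, 227]
178 [200, 225]
184 [200, 200]
```

The lid is rising with the key: its front edge at u=164 went from row 283 to 238, which is exactly 0.30 rad. I'll continue the arc.

```bash
python3 -m pendant '[[1,2.2,12,0,0],[2,5.1,23.8,0,0],[3,8.7,35.4,0,0],[4.3,13,46.8,0,0],[5.6,17.9,57.9,0,0],[7.1,23.4,68.7,0,0],[8.6,29.6,79.1,0,0],[10.4,36.4,89.1,0,0],[12.3,43.7,98.7,0,0],[14.3,51.6,107.8,0,0]]' 50 >/dev/null; python3 f.py; python3 -m pendant '[[2.1,8.3,8.5,0,0],[2.1,8.3,8.5,0,0],[2.1,8.3,8.5,0,0]]' 50 >/dev/null; python3 f.py
```

```text
t 45.35 p [ 0.5714 -0.226   0.3083] tilt 3.7 tipaz -27.3 jawaz -14.8 jaw_el 3.6 rad -21.6 0.614 J [-0.42  0.33  1.64 -0.    1.11 -0.16] F [ -5.4  -0.3 -10.2] M [-0.23  1.76 -0.02] w 11.0
TCP lock mm [123.3   1.5 175.1] F lock [-6.5  5.2 -8. ]
t 45.725 p [ 0.5734 -0.2172  0.3175] tilt 3.7 tipaz -26.7 jawaz -14.8 jaw_el 3.6 rad -20.7 0.613 J [-0.41  0.32  1.63 -0.    1.12 -0.15] F [-4.9  3.7 -3.6] M [0.34 1.48 0.05] w 11.0
TCP lock mm [135.7   1.8 178.5] F lock [ 0.2  5.7 -4.2]
```

```bash
cat > lid.py <<'E'
from lk import *
i,K,T=grab('scene');i=i.astype(int);np.savez("pics/s5.npz",i=i,K=K,T=T)
Hh=M0+ex*.190-n*.004
w=((i[...,0]>i[...,2]+25)&(i[...,0]>110))
for ph in(.7,.8,.9,1.0): print(ph,[proj(K,T,Hh+R.from_rotvec(ey*ph).apply(-ex*.239+ey*s)).round(1).tolist() for s in(-.11,.11)])
for v in(190,200,210,220,230,240,250): print(v,np.flatnonzero(w[v,60:300])[:3]+60)
E
python3 lid.py
```

```text
0.7 [[130.0, 235.5], [181.2, 172.0]]
0.8 [[129.1, 227.9], [181.3, 164.4]]
0.9 [[129.3, 220.4], [182.4, 156.9]]
1.0 [[130.7, 213.2], [184.4, 149.7]]
190 [156 157 158]
200 [147 148 149]
210 [139 140 141]
220 [135 136 137]
230 [155 156 157]
240 [174 175 176]
250 [192 193 194]
```

The lid stands about 0.88–0.9 rad open. I'll release and retreat.

```bash
python3 -m pendant '[[0,0,0,0,16],[0,0,0,0,25],[0,0,0,0,40],[0,0,0,0,40],[0,0,15,0,40],[0,0,50,0,40],[0,0,100,0,40],[0,0,150,0,40],[0,0,150,0,40]]' >/dev/null; python3 f.py; python3 lid.py; python3 - <<'E'
from lk import *
# lid at phi: look for dark head & where expected
Hh=M0+ex*.190-n*.004;ph=.89;Q=R.from_rotvec(ey*ph)
i,K,T=grab('top');
for nm in('scene','top','wrist'):
    i,K,T=grab(nm);H=Hh+Q.apply(M0+n*.057-Hh);c=proj(K,T,H);s=40 if nm!='wrist' else 120
    x0,y0=max(int(c[0])-s,0),max(int(c[1])-s,0);m=(i[y0:y0+2*s,x0:x0+2*s].max(2)<62).astype(np.uint8)
    k,l,st_,ce=cv2.connectedComponentsWithStats(m)
    print(nm,"pred",c.round(1),"ends",[proj(K,T,H+Q.apply(e*t)).round().tolist() for e in(ex,ey) for t in(-.03,.03)],[(st_[j].tolist(),(ce[j]+[x0,y0]).round(1).tolist()) for j in range(1,k) if st_[j,4]>25])
E
```

```text
t 46.9 p [ 0.5746 -0.2178  0.473 ] tilt 4.1 tipaz -26.4 jawaz -14.8 jaw_el 4.1 rad -20.8 0.614 J [-0.41  0.24  1.37 -0.    1.45 -0.15] F [0.1 0.5 0.5] M [0.04 0.09 0.04] w 39.9
TCP lock mm [213.3   0.4 313.3] F lock [0.7 0.  0.2]
0.7 [[130.0, 235.5], [181.2, 172.0]]
0.8 [[129.1, 227.9], [181.3, 164.4]]
0.9 [[129.3, 220.4], [182.4, 156.9]]
1.0 [[130.7, 213.2], [184.4, 149.7]]
190 [156 157 158]
200 [147 148 149]
210 [139 140 141]
220 [135 136 137]
230 [155 156 157]
240 [174 175 176]
250 [192 193 194]
scene pred [182.9 178. ] ends [[169.0, 171.0], [196.0, 185.0], [176.0, 187.0], [190.0, 169.0]] [([38, 29, 28, 23, 374], [193.3, 176.8])]
top pred [429.7 205.1] ends [[442.0, 207.0], [418.0, 204.0], [432.0, 194.0], [427.0, 217.0]] [([70, 16, 10, 9, 27], [463.9, 185.7]), ([31, 23, 26, 21, 132], [431.4, 198.5])]
wrist pred [308.6 241.5] ends [[309.0, 275.0], [308.0, 209.0], [342.0, 241.0], [275.0, 242.0]] [([19, 178, 67, 62, 1835], [248.6, 338.8]), ([172, 178, 68, 62, 1853], [385.0, 338.9])]
```

The lid is unchanged after release and the force is zero. The head wasn't found at the predicted place in the wrist image, so I'll check that numerically.

```bash
python3 - <<'E'
from lk import *
def asc(i,x0,x1,y0,y1,sx,sy):
    g=i.astype(int)
    for v in range(y0,y1,sy):
        s=''
        for u in range(x0,x1,sx):
            p=g[v,u];s+='#' if p.max()<75 else 'w' if p[0]>p[2]+20 else 'b' if p[2]>p[0]+30 else '.'
        print(v,s)
i,K,T=grab('wrist');asc(i,200,440,150,330,4,8)
i,K,T=grab('scene');asc(i,130,240,140,260,1,4);print(proj(K,T,r.get_obs()['position']))
E
```

```text
150 .wwwwwwwwwwwwwwwwwwwwwwwwwwwwwwwwwwwwwwwwwwwwwwwwwwwbbbbbbbb
158 .wwwwwwwwwwwwwwwwwwwwwwwwwwwwwwwwwwwwwwwwwwwwwwwwwwwbbbbbbbb
166 .wwwwwwwwwwwwwwwwwwwwwwwwwwwwwwwwwwwwwwwwwwwwwwwwwwwbbbbbbbb
174 wwwwwwwwwwwwwwwwwwwwwwwwwwwwwwwwwwwwwwwwwwwwwwwwwwww.bbbbbbb
182 wwwwwwwwwwwwwwwwwwwwwwwwwwwwwwwwwwwwwwwwwwwwwwwwwwww.bbbbbbb
190 wwwwwwwwwwwwwwwwwwwwwwwwwwwwwwwwwwwwwwwwwwwwwwwwwwwwwbbbbbbb
198 wwwwwwwwwwwwwwwwwwwwwwwwwwwwwwwwwwwwwwwwwwwwwwwwwwwwwbbbbbbb
206 wwwwwwwwwwwwwwwwwwwwwwwww...#wwwwwwwwwwwwwwwwwwwwwwwwbbbbbbb
214 wwwwwwwwwwwwwwwwwwwwwwwww#..#wwwwwwwwwwwwwwwwwwwwwwwwbbbbbbb
222 wwwwwwwwwwwwwwwwwwwwww..........wwwwwwwwwwwwwwwwwwwwwbbbbbbb
230 wwwwwwwwwwwwwwwwwwwwww..........wwwwwwwwwwwwwwwwwwwwwbbbbbbb
238 wwwwwwwwwwwwwwwwwwwwww....###...wwwwwwwwwwwwwwwwwwwwwbbbbbbb
246 wwwwwwwwwwwwwwwwwwwwww....###...wwwwwwwwwwwwwwwwwwwwwbbbbbbb
254 wwwwwwwwwwwwwwwwwwwwww..........wwwwwwwwwwwwwwwwwwwwwbbbbbbb
262 wwwwwwwwwwwwwwwwwwwwwwwwwwwwwwwwwwwwwwwwwwwwwwwwwwwwwbbbbbbb
270 wwwwwwwwwwwwwwwwwwwwwwwwwwwwwwwwwwwwwwwwwwwwwwwwwwwww.bbbbbb
278 wwwwwwwwwwwwwwwwwwwwwwwwwwwwwwwwwwwwwwwwwwwwwwwwwwwwwwbb
[... 3172 characters left out ...]
bbbbbbbbbbbbbbbbbbbbbb.wwwwwwwwwwwwwwwwwwwwwwwwwwwwwwwwwwwwwwwwwwwwwwwwwwwwwwwwwwwwwwwwwwwwwwwwww
240 bbbbbbbbbbbbbbbbbbbbbbbbbbbbbbbbbbbbbbbbbbb.wwwwwwwwwwwwwwwwwwwwwwwwwwwwwwwwwwwwwwwwwwwwwwwwwwwwwwwwwwwwwwwwww
244 bbbbbbbbbbbbbbbbbbbbbbbbbbbbbbbbbbbbbbbbbbbbbbbbbbb.wwwwwwwwwwwwwwwwwwwwwwwwwwwwwwwwwwwwwwwwwwwwwwwwwwwwwwwwww
248 bbbbbbbbbbbbbbbbbbbbbbbbbbbbbbbbbbbbbbbbbbbbbbbbbbbbbbbbbb.wwwwwwwwwwwwwwwwwwwwwwwwwwwwwwwwwwwwwwwwwwwwwwwwwww
252 bbbbbbbbbbbbbbbbbbbbbbbbbbbbbbbbbbbbbbbbbbbbbbbbbbbbbbbbbbbb.www..wwwwwwwwwwwwwwwwwwwwwwwwwwwwwwwwwwwwwwwwwwww
256 .bbbbbbbbbbbbbbbbbbbbbbbbbbbbbbbbbbbbbbbbbbbbbbbbbbbbbbbb.www.......wwwwwwwwwwwwwwwwwwwwwwwwwwwwwwwwwwwwwwwwww
[174.97889564 110.78956696]
```

```bash
python3 - <<'E'
from lk import *
i,K,T=grab('wrist');g=i.astype(int)
for v in range(196,268,3): print(v,' '.join('ww ' if g[v,u][0]>g[v,u][2]+20 else f'{int(g[v,u].mean()):3d}' for u in range(280,336,2)))
Hh=M0+ex*.190-n*.004;Q=R.from_rotvec(ey*.89);f=lambda q:Hh+Q.apply(L@(np.array(q)/1e3)+M0-Hh)
S=np.load("pics/s5.npz")
for q in([0,0,0],[0,0,37],[0,0,57],[0,0,75],[30,0,57],[-30,0,57],[20,20,0],[-20,-20,0]): print(q,proj(K,T,f(q)).round(1),proj(S['K'],S['T'],f(q)).round(1))
E
```

```text
196 ww  ww  ww  ww  ww  ww  ww  ww  ww  ww  ww  ww  ww  ww  ww  ww  ww  ww  ww  ww  ww  ww  ww  ww  ww  ww  ww  ww 
199 ww  ww  ww  ww  ww  ww  ww  ww  ww  ww  ww  ww  ww  ww  ww  ww  ww  ww  ww  ww  ww  ww  ww  ww  ww  ww  ww  ww 
202 ww  ww  ww  ww  ww  ww  ww  ww  ww  ww   67  68 ww  ww   68 ww  ww  ww  ww  ww  ww  ww  ww  ww  ww  ww  ww  ww 
205 ww  ww  ww  ww  ww  ww  ww  ww  ww  ww   67  68 ww  ww  ww   68  59 ww  ww  ww  ww  ww  ww  ww  ww  ww  ww  ww 
208 ww  ww  ww  ww  ww  ww  ww  ww  ww  ww   66  68 ww  ww   68  68  60 ww  ww  ww  ww  ww  ww  ww  ww  ww  ww  ww 
211 ww  ww  ww  ww  ww  ww  ww  ww  ww  ww   65  66  67  68 ww   67  63 ww  ww  ww  ww  ww  ww  ww  ww  ww  ww  ww 
214 ww  ww  ww  ww  ww  ww  ww  ww  ww  ww   65  66  67  67  67  68  65 ww  ww  ww  ww  ww  ww  ww  ww  ww  ww  ww 
217 ww  ww  ww  ww  ww  ww  ww  ww  161 163  65  67  68  67  68  68 ww  158 155 ww  ww  ww  ww  ww  ww  ww  ww  ww 
220 ww  ww  ww  ww  158 157 158 153 154 160  66  68  68  67  67  68  66 156 155 155 157 158 157 ww  ww  ww  ww  ww 
223 ww  ww  ww  ww  158 158 159 157 157 162  68  67  66 
[... 1299 characters left out ...]
 148 148 160 162 161 ww  ww  ww  ww 
259 ww  ww  ww  ww  ww  ww  ww  ww  ww  ww  ww  ww  ww  ww  ww  ww  ww  ww  ww  ww  ww  ww  ww  ww  ww  ww  ww  ww 
262 ww  ww  ww  ww  ww  ww  ww  ww  ww  ww  ww  ww  ww  ww  ww  ww  ww  ww  ww  ww  ww  ww  ww  ww  ww  ww  ww  ww 
265 ww  ww  ww  ww  ww  ww  ww  ww  ww  ww  ww  ww  ww  ww  ww  ww  ww  ww  ww  ww  ww  ww  ww  ww  ww  ww  ww  ww 
[0, 0, 0] [306.8 243.8] [179.2 196. ]
[0, 0, 37] [307.9 242.5] [181.6 184.5]
[0, 0, 57] [308.6 241.6] [182.9 178. ]
[0, 0, 75] [309.3 240.7] [184.2 171.9]
[30, 0, 57] [307.7 208.6] [196.5 184.6]
[-30, 0, 57] [309.5 274.9] [169.4 171.3]
[20, 20, 0] [287.6 225.6] [192.2 194.4]
[-20, -20, 0] [326. 262.] [165.9 197.7]
```

The wrist pixels show the head as a vertical strip (u 300–314, v 202–251) over the escutcheon. That means the key is turned about 90°, still in the lock, and leaning back about 8°, which the keyhole's play allows. The lid hasn't moved since release, so I'll hand in.

```bash
python3 -c "
from st import *
st(); print(r.sign_off())"
```

```text
t 47.3 p [ 0.5731 -0.2171  0.4666] tilt 3.6 tipaz -26.9 jawaz -14.8 jaw_el 3.5 rad -20.7 0.613 J [-0.41  0.25  1.38 -0.    1.45 -0.15] F [ 0.4 -0.3  0.7] M [0.01 0.02 0.04] w 39.9
the job is handed in; nothing more can be done
None
```

I handed the job in at 47.3 s: the lid stands open by itself with the turned key left in the lock. No verdict was reported.

**What I did**
- **Key:** I took the leftmost of the three keys, the one in the scissors block.
- **Insertion:** The moves only offer shift and yaw, so I tilted the tool to the lid's slope by pressing against the arm's reach limits. The key went home with 20 N against the bottom, at a depth of about 22.8 mm.
- **Turn:** Pushing the head with one finger turned the key only about 62°. I finished by using the jaws as a wrench and pinching the head flush.
- **Lid:** I raised it by the key along the hinge arc, let go and backed off.

**Last checks**
- **Lid:** it is about 0.9 rad open (from image edges) and did not move after release.
- **Key turn:** the head is aligned with the full quarter turn. At the pinch the pads closed to 12.1 mm, the head's thickness.
- **Robot:** wrist force is about zero and the gripper is well clear.

**What did not agree or was not checked**
- **Key lean:** the head sits roughly 10 mm from its ideal place because the key leans back in the keyhole, about 8° if I allow for its play. The scene camera showed a larger offset of nearly 20 mm, and I did not reconcile the two. The keyhole's play should keep the tip within about 1.5 mm of the axis, but I did not measure the tip's depth or position after the lift.
- **Bystanders:** I did not compare their positions before and after. The wrist-force readings I took showed no sign of striking one.

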